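Measure a fresh batch of sample jars in the bench photometer

ROBOT

A 6-joint arm with a two-finger parallel gripper is mounted at the origin on the work surface. World frame = base frame: x ahead of the robot, y to its left, z up, the work surface at z = 0. Lengths are in m, angles in rad, forces in N, time in s.
With the tool pointing down it reaches from about 0.325 to 0.85 m from the base axis. Payload 15.5 kg.
Tool frame: the origin (TCP) lies on the mounting face of the last link; the fingertips stand 191 mm ahead of it and the grasp point (between the pads) lies 172 mm ahead of it (bot.grasp_offset is the distance from the TCP to the grasp point, in m); z points along the fingers, y is the line along which they close (so a half turn about z gives the same grasp; the last joint's range is limited). The gripper opens to 91 mm and grips with 3 to 60 N. Pads are 32 mm wide; open, the fingers measure 118 mm over their backs; the gripper's body (76 mm by 178 mm) begins 60 mm behind the grasp point.
Start: joints at [1.218, 0.494, 1.345, -0, 1.302, -0.096], TCP at [0.159, 0.605, 0.405] pointing down, gripper open.
Joint ranges: [-2.91, 2.91], [-0.82, 2.16], [0.22, 2.67], [-1.22, 4.37], [0.12, 2.79], [-3.08, 3.08]. Speed limits (rad/s): [1.89, 1.89, 2.57, 3.01, 3.01, 3.01].

INTERFACE

Orientations are given as a unit quaternion [x, y, z, w].
In Python, from plant import bot gives the robot as it stands.
- The arm moves only by the shell command python3 -m creep 'ROWS' [OPENING] [FORCE]. ROWS is JSON, a list of rows, each an object of numbers: "dx", "dy", "dz": the shift along the tool's x, y, z in mm; "wx", "wy", "wz": the turn, a rotation vector about the tool's x, y, z in rad. A call has 1 to 10 rows; each row is the pose to reach, as a shift and turn from the pose commanded when the call began, along the tool's axes at that moment; what a row does not reach only later rows make up. A row lasts 1/12 s, in which the tool goes at most 41.7 mm and 7.16 degrees, less where a joint would pass 70% of its speed; a pose out of reach is approached as far as the arm can. A call with a gripper value outside its range is refused whole. OPENING is the gripper command: -1 is shut, 1 is fully open, values between are in proportion, set as the call begins (- or left out, the last holds). The fingers move at their own pace and stop on an object; FORCE is the grip in N (left out, the last holds). Time passes only in rows, so rows that repeat a pose let the fingers close. It gives the time, the measured TCP pose, the force, the opening and the grip force at its end, in the units of the state.
- bot.observe(): the state, without advancing time (a new reading comes with each control period).
- bot.camera(name): name is "scene" or "top"; returns a dict with "frame" (400x640x3 uint8, red, green, blue), "depth" (400x640 float32, m along the optical axis (not along the pixel's ray), 0 where there is no reading), "fx", "fy", "cx", "cy" (pixels), "dist" ([k1, k2, p1, p2, k3] as OpenCV has them; the pictures are not rectified), "extrinsics" (4x4, takes a point from world to camera coordinates). Camera axes: x right, y up, looking along -z (the intrinsics and any distortion apply to the point x, -y, -z); pixel columns grow to the right and rows downward; lengths in m; the calibration is good to about 2 mm. A picture is of the moment at which its call begins.
- bot.sign_off(): hands the job in; it is judged then, once.
The state is a dict: "clock": time; "qpos": joint angles; "joint_vel": joint speeds; "joint_torque": joint torques, N m; "position": TCP position; "orientation": TCP orientation; "wrist_force": force on the tool from outside, world axes, zero at the start; "wrist_torque": the same for the moment, N m; "opening": finger opening in m; "grip_force": force on a finger pad.
Only numpy, scipy, OpenCV 4.12 (cv2) and the standard library are available. Lean on these libraries where they do the work, as an engineer would, in place of code of your own. Each camera call takes 0.05 s, during which the arm holds its last target. There are 200 camera calls.

TASK

Lift the hood off the photometer and stand it on the bench, move the measured jars out of the sample chamber into the white tray, and stand all the fresh jars from the bench upright in the chamber. Then put the hood back squarely over the chamber and, only with the hood on, half-press the key to its first click and keep it there for two seconds while the lamp settles, then press it fully down for a second to take the reading, and let it go. Leave the other things on the bench where they are.

Things in the scene. Friction and masses are not known exactly. Their poses are not given: they have to be found in the camera images.
- reader: the photometer, fixed to the bench: a white plinth 170 mm (x) by 340 mm (y) and 30 mm high; over its +y part lies the sample chamber, over its -y part a console 108 mm wide (y from -170 to -62) whose top is 70 mm above the bench, with the key on it. Origin: centre of the plinth's underside, z up; its front (blue panel) faces -x, towards the robot.
- chamber (a point): centre of the sample chamber, on the plinth's top face 30 mm above the bench; axes as the photometer's. A black kerb 12 mm high and 5 mm thick runs round it: 122 mm (x) by 182 mm (y) inside, 132 by 192 mm outside. Jars stand on the plinth inside the kerb (three fit in a row along y, 58 mm apart); the hood stands on the plinth round the outside of the kerb.
- hood: loose light-tight grey hood, a box open below: 150 mm (x) by 210 mm (y) by 75 mm high, walls 4 mm, so 142 by 202 mm inside (5 mm play round the kerb), 71 mm clear height; about 350 g. Origin: centre of its lower rim; axes as the chamber's when in place (either way round will do). At the start it covers the chamber. The bench at the left, round x 0.44, y 0.37, is free for it.
- hood_grip (a point): grip point of the hood's black bar handle: on top of the hood, 93 mm above its lower rim, centred. The bar runs along the hood's y, 90 mm long; it is 18 mm thick (x) from 91 to 105 mm above the rim and 14 mm thick from 75 to 91 mm.
- key_top (a point): centre of the top face of the round black two-stage key (34 mm across) on the console; moves down with it. Untouched it is 92 mm above the bench, 22 mm above the console; a flat bezel ring 48 mm across and 4 mm high lies round it.
- key_first (a joint): first stage of the key's travel in m: 0 untouched, 0.006 at the first click. Spring: starts to move at about 1.5 N, reaches the click at 3.5 N; springs back.
- key_second (a joint): second stage of the key's travel in m, felt after the first click: stays 0 until about 9 N, 0.005 fully down at about 15 N; springs back. The key's top sinks by the sum of both stages (11 mm in all).
- tray: shallow white open tray for measured jars, fixed on the bench in front of the photometer, 100 mm (x) by 170 mm (y), walls 4 mm thick and 22 mm high; origin at the centre of its underside.
- tray_in (a point): centre of the tray's inner floor, 4 mm above the bench; axes as the tray's; inside it is 92 mm (x) by 162 mm (y).
- used1: measured jar 1 (one or two there), at the start inside the chamber under the hood: squat amber glass sample jar with a white screw cap, body 44 mm across, cap 41 mm across and 16 mm high, 56 mm high overall, about 90 g; origin at the centre of its underside, z up through the cap.
- used2: measured jar 2 (one or two there), at the start inside the chamber under the hood: squat amber glass sample jar with a white screw cap, body 44 mm across, cap 41 mm across and 16 mm high, 56 mm high overall, about 90 g; origin at the centre of its underside, z up through the cap.
- new1: fresh jar 1 (two or three there), at the start on the bench to the robot's right: squat amber glass sample jar with a white screw cap, body 44 mm across, cap 41 mm across and 16 mm high, 56 mm high overall, about 90 g; origin at the centre of its underside, z up through the cap.
- new2: fresh jar 2 (two or three there), at the start on the bench to the robot's right: squat amber glass sample jar with a white screw cap, body 44 mm across, cap 41 mm across and 16 mm high, 56 mm high overall, about 90 g; origin at the centre of its underside, z up through the cap.
- new3: fresh jar 3 (two or three there), at the start on the bench to the robot's right: squat amber glass sample jar with a white screw cap, body 44 mm across, cap 41 mm across and 16 mm high, 56 mm high overall, about 90 g; origin at the centre of its underside, z up through the cap.
- white_bottle: bystander: white plastic reagent bottle, 72 mm across, 85 mm high; origin at the centre of its underside.
- amber_bottle: bystander: amber glass bottle with black cap, 68 mm across, 160 mm high; origin at the centre of its underside.
- beaker: bystander: small glass beaker, 60 mm across, 75 mm high; origin at the centre of its underside.
- marker: bystander: marker pen lying on the bench, 110 mm long, 17 mm thick; origin under its middle.
- stopper: bystander: red-brown rubber stopper, 34 mm across, 30 mm high; origin at the centre of its underside.
Not all that is in view belongs to the job. What is shaped like the new3 but blue or pink is not meant.

How it is judged:
By the outcome, as a careful person would: the job done as asked, in the order asked, and still so for the second after the job is handed in, with the robot touching nothing.
Of new1, new2, new3 only 2 to 3 are there at a start; the rules pass over those that are not, and their reading is None.
Of used1, used2 only 1 to 2 are there at a start; the rules pass over those that are not, and their reading is None.
At some moment in a run one of new1, new2, new3, used1, used2 may be knocked a few centimetres aside while the robot is not near it.
It also fails if it takes over 210 s, if anything falls off the work surface, if the arm or the gripper's body presses on something with over 40 N, if the wrist force passes 120 N, or if a joint passes its speed limit or range.

## Working session

There is one attempt and no reset: what is moved stays moved. The work goes in short steps, Python scripts to look and compute and a shell command to move; the robot and the scene stay as the last step left them, time stands still between calls to the robot, and variables do not carry over. Pictures are saved under pics/ and viewed, at most 14 in all, crops included, and the job is handed in when it is done.

```bash
ls; mkdir -p pics; cat > h.py <<'E'
import numpy as np, cv2, sys
from plant import bot
def shot(name, cam):
    c=bot.camera(cam); cv2.imwrite(f'pics/{name}.png',c['frame'][:,:,::-1]); np.savez(f'/tmp/{name}.npz',**{k:np.array(v) for k,v in c.items()}); return c
def load(name): return dict(np.load(f'/tmp/{name}.npz'))
def ray(c,u,v):
    K=np.array([[c['fx'],0,c['cx']],[0,c['fy'],c['cy']],[0,0,1]],float)
    p=cv2.undistortPoints(np.array([[[u,v]]],float),K,np.array(c['dist'],float))[0,0]
    E=np.array(c['extrinsics']); R=E[:3,:3]; o=-R.T@E[:3,3]
    return o, R.T@np.array([p[0],-p[1],-1.])
def atz(c,u,v,z):
    o,d=ray(c,u,v); return o+d*(z-o[2])/d[2]
def dep(c,u,v):
    o,d=ray(c,u,v); return o+d*c['depth'][int(v),int(u)]
def proj(c,P):
    E=np.array(c['extrinsics']); q=(E[:3,:3]@np.atleast_2d(P).T).T+E[:3,3]; q=q*[1,-1,-1]
    K=np.array([[c['fx'],0,c['cx']],[0,c['fy'],c['cy']],[0,0,1]],float)
    return cv2.projectPoints(q,np.zeros(3),np.zeros(3),K,np.array(c['dist'],float))[0][:,0]
def tri(ca,a,cb,b):
    (o1,d1),(o2,d2)=ray(ca,*a),ray(cb,*b)
    t=np.linalg.lstsq(np.c_[d1,-d2],o2-o1,rcond=None)[0]
    p,q=o1+d1*t[0],o2+d2*t[1]; return (p+q)/2,np.linalg.norm(p-q)
E
python3 - <<'E'
from h import *
a=shot('s0','scene');b=shot('t0','top')
for c in(a,b): 
    E=np.array(c['extrinsics']);print(-E[:3,:3].T@E[:3,3],-E[2,:3],c['fx'],c['dist'])
print(bot.observe())
E
```

```text
pics
[ 1.13279155 -0.78921398  1.37488577] [-0.37428113  0.47207851 -0.79815758] 459.2606534747248 [0.02648382 0.         0.         0.         0.        ]
[ 0.43739348 -0.03362433  1.45212053] [ 0.0502626   0.01172207 -0.99866724] 520.1423846369156 [-0.00604041  0.          0.          0.          0.        ]
{'clock': 0.1, 'qpos': array([ 1.21852256e+00,  4.94114746e-01,  1.34608142e+00,  1.03744458e-05,
        1.30249270e+00, -9.54749909e-02]), 'joint_vel': array([-0.00094388, -0.00029557, -0.00087477,  0.00104821, -0.00084978,
       -0.00103066]), 'joint_torque': array([ 1.06737665e-03, -8.80244279e+01, -3.82547343e+01,  7.08212773e-02,
        4.82402416e-02,  1.85350581e-05]), 'position': array([0.15867304, 0.60437914, 0.40419754]), 'orientation': array([ 1.28048218e-01,  9.91767792e-01, -5.33322124e-04, -1.26561568e-04]), 'wrist_force': array([0.12367624, 0.14907273, 0.5476787 ]), 'wrist_torque': array([-0.0455135 ,  0.03193903, -0.02261864]), 'grip_force': 0.0, 'opening': 0.09091073746131838}
```

View pics/s0.png

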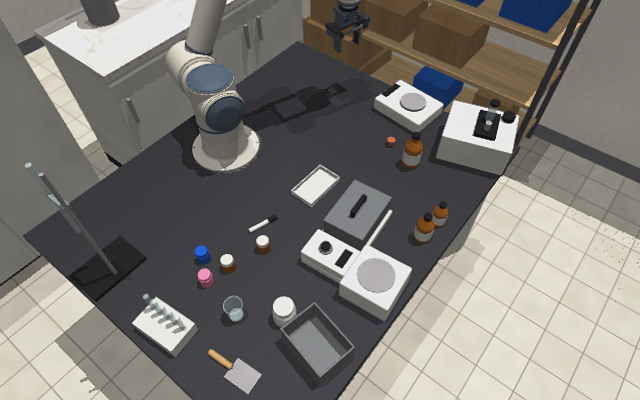

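View pics/t0.png

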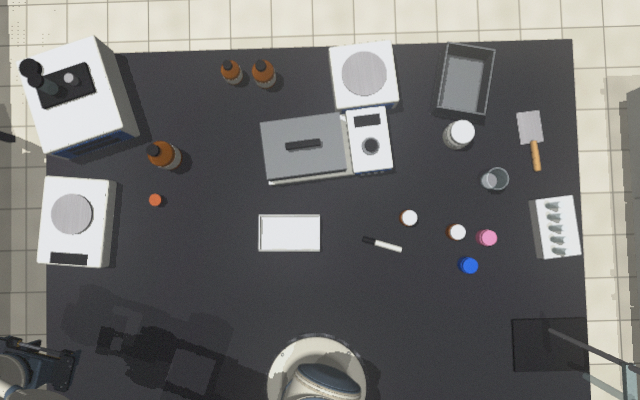

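The top view shows the hood handle at (303,145), the key at (371,146) and the tray at (290,233). White-capped jars stand at (410,218) and (457,232). Lookalikes are the pink jar (488,238), the blue jar (470,265) and the white bottle (459,134). I choose the two white-capped amber jars and will check them in a crop.

```bash
python3 - <<'E'
from h import *
a=load('s0');b=load('t0')
im=cv2.imread('pics/t0.png')[95:285,240:510]
im2=cv2.imread('pics/s0.png')[170:300,180:400]
A=cv2.resize(im,None,fx=2.2,fy=2.2,interpolation=cv2.INTER_CUBIC)
cv2.imwrite('pics/c0.png',cv2.resize(im,None,fx=2.9,fy=2.9,interpolation=cv2.INTER_CUBIC))
for n,t,s in [('jarA',(410,217.5),(263,240)),('jarB',(457.5,231.5),(227,259)),('key',(371,146),(326,246)),('handle',(303,144.5),(358,204))]:
    print(n,tri(b,t,a,s),dep(b,*t))
for n,pts,z in [('hood',[(261,121),(343,113),(350,175),(266,184)],.105),('tray',[(259,215),(320,215),(320,251),(259,251)],.022),('cons',[(346,110),(386,107),(392,170),(352,174)],.07)]:
    q=np.array([atz(b,*p,z) for p in pts]);print(n,q.round(3).tolist(),q.mean(0))
# blobs by depth height
H,W=b['depth'].shape
E
```

```text
jarA (array([ 0.4569667 , -0.26443673,  0.05315857]), np.float64(0.008453542972248311)) [ 0.45384247 -0.26686047  0.05612213]
jarB (array([ 0.41520406, -0.39084726,  0.05304474]), np.float64(0.0058628559959761975)) [ 0.41311174 -0.39265184  0.05422516]
key (array([ 0.64888121, -0.16365434,  0.07943241]), np.float64(0.008259341148483791)) [ 0.64419075 -0.16537804  0.08992381]
handle (array([0.6495407 , 0.01392261, 0.12421994]), np.float64(0.004685749915613992)) [0.64504898 0.01177418 0.14132091]
hood [[0.716, 0.121, 0.105], [0.731, -0.094, 0.105], [0.568, -0.107, 0.105], [0.55, 0.112, 0.105]] [0.6410796  0.00815141 0.105     ]
tray [[0.472, 0.142, 0.022], [0.468, -0.026, 0.022], [0.369, -0.023, 0.022], [0.373, 0.144, 0.022]] [0.42048577 0.05911425 0.022     ]
cons [[0.746, -0.103, 0.07], [0.751, -0.211, 0.07], [0.581, -0.221, 0.07], [0.574, -0.114, 0.07]] [ 0.66310771 -0.16242629  0.07      ]
```

View pics/c0.png

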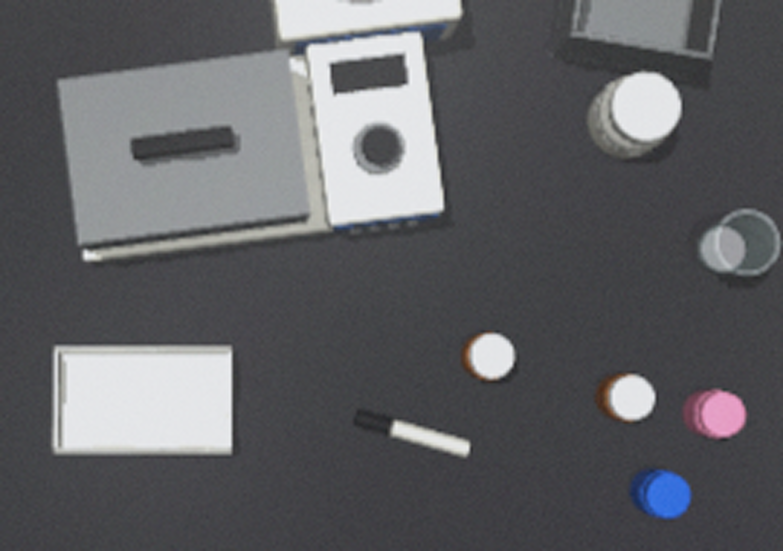

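The crop confirms two amber jars with white caps, at c0 (490,357) and (630,398); the pink and blue ones are ruled out. Next I'll get precise poses from the depth cloud.

```bash
cat >> h.py <<'E'
def cloud(c):
    H,W=c['depth'].shape; u,v=np.meshgrid(np.arange(W),np.arange(H))
    K=np.array([[c['fx'],0,c['cx']],[0,c['fy'],c['cy']],[0,0,1]],float)
    p=cv2.undistortPoints(np.c_[u.ravel(),v.ravel()].astype(float)[:,None],K,np.array(c['dist'],float))[:,0]
    d=c['depth'].ravel(); E=np.array(c['extrinsics'])
    X=np.c_[p[:,0]*d,-p[:,1]*d,-d]; P=(X-E[:3,3])@E[:3,:3]
    return P.reshape(H,W,3)
def sel(P,x,y,z): 
    m=np.ones(P.shape[:2],bool)
    for i,r in enumerate((x,y,z)): m&=(P[...,i]>r[0])&(P[...,i]<r[1])
    return P[m]
def rect(Q):
    (c,s,a)=cv2.minAreaRect(Q[:,:2].astype(np.float32)*1000); return np.round(c,1),np.round(s,1),round(a,2)
E
python3 - <<'E'
from h import *
for n in('s0','t0'):
    P=cloud(load(n)); print(n)
    for k,x,y,z in [('hoodtop',(.5,.8),(-.15,.2),(.093,.118)),('handle',(.6,.7),(-.06,.09),(.122,.15)),('cons',(.53,.8),(-.3,-.09),(.062,.078)),('key',(.6,.7),(-.2,-.12),(.083,.1)),
      ('jarA',(.42,.5),(-.31,-.22),(.048,.066)),('jarB',(.37,.46),(-.425,-.35),(.048,.066)),('tray',(.33,.5),(-.06,.18),(.014,.03)),('tray floor',(.38,.45),(-.0,.1),(-.01,.012))]:
        Q=sel(P,x,y,z); 
        if len(Q)>4: print(k,len(Q),np.median(Q,0).round(4),Q.mean(0).round(4),*rect(Q))
E
```

```text
s0
hoodtop 2188 [ 6.615e-01 -4.000e-04  1.040e-01] [0.658  0.0036 0.1037] [684.3 -16.4] [214.8 282.5] 5.17
handle 134 [0.654  0.0078 0.1336] [0.6536 0.0101 0.1332] [651.6  12.8] [21.6 91.5] 8.29
cons 1435 [ 0.675  -0.1677  0.0695] [ 0.6728 -0.1652  0.0695] [ 692.  -164.3] [141.4 226.8] 84.09
key 78 [ 0.6515 -0.1653  0.09  ] [ 0.6507 -0.1653  0.0901] [ 651.2 -165.7] [32.7 30. ] 26.19
jarA 104 [ 0.4578 -0.2656  0.0547] [ 0.4577 -0.2651  0.0548] [ 457.2 -263.6] [40.3 38.4] 3.34
jarB 115 [ 0.4165 -0.392   0.0547] [ 0.4169 -0.392   0.0546] [ 415.  -390.5] [39.4 40.2] 38.6
tray 204 [0.4277 0.0598 0.019 ] [0.4275 0.0586 0.0193] [425.4  60.6] [176.9 105.2] 88.26
tray floor 368 [0.4143 0.0487 0.0029] [0.4148 0.0489 0.0029] [414.9  50.1] [99.7 69.4] 89.71
t0
hoodtop 4519 [0.6496 0.009  0.1057] [0.6534 0.0086 0.1054] [684.8 -19. ] [213.5 281.8] 6.05
handle 259 [0.6493 0.0121 0.135 ] [0.6493 0.0128 0.1351] [650.5  13.2] [19.7 89.9] 5.35
cons 2467 [ 0.6742 -0.1615  0.0711] [ 0.6707 -0.1626  0.071 ] [ 671.2 -165.8] [184.6 150.4] 0.25
key 131 [ 0.6488 -0.1654  0.092 ] [ 0.6484 -0.1651  0.0922] [ 649.2 -165.4] [32.1 32.2] 85.88
jarA 187 [ 0.4553 -0.2646  0.0574] [ 0.4554 -0.2648  0.0574] [ 455.7 -265.1] [40.  38.5] 21.88
jarB 192 [ 0.4143 -0.3922  0.0571] [ 0.4141 -0.3923  0.0569] [ 414.5 -393.1] [39.3 37.4] 89.13
tray 317 [0.4211 0.064  0.0218] [0.4225 0.0626 0.0218] [423.2  61.9] [168.1  99.1] 88.49
tray floor 892 [0.4147 0.0492 0.0048] [0.4148 0.0493 0.0047] [415.5  50.2] [99.7 69.5] 89.06
```

```bash
cat >> h.py <<'E'
from scipy.spatial.transform import Rotation as Ro
def go(x,y,z,psi):
    """grasp point goal (m), psi deg = world angle of tool y, tool down -> shift/turn in tool axes (mm, rad)"""
    s=bot.observe(); R=Ro.from_quat(s['orientation']); p=np.array([x,y,z+bot.grasp_offset])-s['position']
    best=None
    for k in (psi,psi+180):
        k=np.radians(k); ty=np.array([np.cos(k),np.sin(k),0]); tz=np.array([0,0,-1.])
        G=Ro.from_matrix(np.c_[np.cross(ty,tz),ty,tz]); w=(R.inv()*G).as_rotvec()
        if best is None or np.linalg.norm(w)<np.linalg.norm(best): best=w
    print('d',(R.inv().apply(p)*1000).round(1),'w',best.round(3),'rows>=',round(max(np.linalg.norm(p)*1000/41.7,np.degrees(np.linalg.norm(best))/7.16),1))
def where():
    s=bot.observe(); R=Ro.from_quat(s['orientation']).as_matrix(); print('t',round(s['clock'],2),'gp',(s['position']+R[:,2]*bot.grasp_offset).round(4),'psi',np.degrees(np.arctan2(R[1,1],R[0,1])).round(2),'F',s['wrist_force'].round(1),'op',round(s['opening'],4),'gf',round(s['grip_force'],1),'q6',s['qpos'][5].round(2))
if __name__=='__main__':
    where(); go(*map(float,sys.argv[1:]))
E
python3 h.py .651 .013 .20 5.4
```

```text
t 0.1 gp [0.1586 0.6042 0.2322] psi 75.29 F [0.1 0.1 0.5] op 0.0909 gf 0.0 q6 -0.1
d [-626.4 -446.9   32.6] w [-1.00e-03  1.00e-03  1.22e+00] rows>= 18.5
```

```bash
python3 -m creep '[{"dx":-313,"dy":-223,"dz":16,"wz":0.61},{"dx":-313,"dy":-223,"dz":16,"wz":0.61},{"dx":-313,"dy":-223,"dz":16,"wz":0.61},{"dx":-313,"dy":-223,"dz":16,"wz":0.61},{"dx":-313,"dy":-223,"dz":16,"wz":0.61},{"dx":-313,"dy":-223,"dz":16,"wz":0.61},{"dx":-313,"dy":-223,"dz":16,"wz":0.61},{"dx":-313,"dy":-223,"dz":16,"wz":0.61},{"dx":-313,"dy":-223,"dz":16,"wz":0.61},{"dx":-313,"dy":-223,"dz":16,"wz":0.61}]' 0.0; python3 h.py .651 .013 .20 5.4
```

```text
t 0.1 gp [0.1586 0.6042 0.2322] psi 75.29 F [0.1 0.1 0.5] op 0.0909 gf 0.0 q6 -0.1
d [-626.4 -446.9   32.6] w [-1.00e-03  1.00e-03  1.22e+00] rows>= 18.5$[0]: bad value
```

```bash
python3 -m creep '[{"dx":-313,"dy":-223,"dz":16,"wx":0,"wy":0,"wz":0.61},{"dx":-313,"dy":-223,"dz":16,"wx":0,"wy":0,"wz":0.61},{"dx":-313,"dy":-223,"dz":16,"wx":0,"wy":0,"wz":0.61}]'; python3 -m creep '[{"dx":-30,"dy":-22,"dz":0,"wz":0.06}]'; python3 -m creep --help | head -30
```

```text
clock: 0.35
position: [0.239, 0.5075, 0.399]
orientation: [0.313, 0.95, -0.0, -0.0]
wrist_force: [1.0, -0.1, -0.3]
opening: 0.0911
grip_force: 0.0$[0]: bad value
invalid input: not JSON, or not a number
```

All six keys are needed in each row.

```bash
python3 h.py .651 .013 .20 5.4
```

```text
t 0.35 gp [0.2389 0.5074 0.227 ] psi 53.55 F [ 1.  -0.1 -0.3] op 0.0911 gf 0.0 q6 0.09
d [-625.2 -152.9   27.2] w [-0.    0.    0.84] rows>= 15.4
```

```bash
python3 -m creep '[{"dx":-625,"dy":-153,"dz":27,"wx":0,"wy":0,"wz":0.84},{"dx":-625,"dy":-153,"dz":27,"wx":0,"wy":0,"wz":0.84},{"dx":-625,"dy":-153,"dz":27,"wx":0,"wy":0,"wz":0.84},{"dx":-625,"dy":-153,"dz":27,"wx":0,"wy":0,"wz":0.84},{"dx":-625,"dy":-153,"dz":27,"wx":0,"wy":0,"wz":0.84},{"dx":-625,"dy":-153,"dz":27,"wx":0,"wy":0,"wz":0.84},{"dx":-625,"dy":-153,"dz":27,"wx":0,"wy":0,"wz":0.84},{"dx":-625,"dy":-153,"dz":27,"wx":0,"wy":0,"wz":0.84},{"dx":-625,"dy":-153,"dz":27,"wx":0,"wy":0,"wz":0.84},{"dx":-625,"dy":-153,"dz":27,"wx":0,"wy":0,"wz":0.84}]' 0; python3 h.py .651 .013 .20 5.4
```

```text
clock: 1.18
position: [0.5075, 0.1879, 0.3818]
orientation: [0.671, 0.741, -0.0, -0.0]
wrist_force: [0.0, 1.7, -0.6]
opening: 0.0456
grip_force: 0.0
t 1.18 gp [0.5074 0.1879 0.2098] psi 5.66 F [ 0.   1.7 -0.6] op 0.0456 gf 0.0 q6 0.15
d [-188.3  125.6    9.8] w [-0.     0.     0.005] rows>= 5.4
```

```bash
python3 -m creep '[{"dx":-188,"dy":126,"dz":10,"wx":0,"wy":0,"wz":0.005},{"dx":-188,"dy":126,"dz":10,"wx":0,"wy":0,"wz":0.005},{"dx":-188,"dy":126,"dz":10,"wx":0,"wy":0,"wz":0.005},{"dx":-188,"dy":126,"dz":10,"wx":0,"wy":0,"wz":0.005},{"dx":-188,"dy":126,"dz":10,"wx":0,"wy":0,"wz":0.005},{"dx":-188,"dy":126,"dz":10,"wx":0,"wy":0,"wz":0.005},{"dx":-188,"dy":126,"dz":40,"wx":0,"wy":0,"wz":0.005},{"dx":-188,"dy":126,"dz":62,"wx":0,"wy":0,"wz":0.005},{"dx":-188,"dy":126,"dz":81,"wx":0,"wy":0,"wz":0.005},{"dx":-188,"dy":126,"dz":81,"wx":0,"wy":0,"wz":0.005}]'; python3 -m creep '[{"dx":0,"dy":0,"dz":0,"wx":0,"wy":0,"wz":0},{"dx":0,"dy":0,"dz":0,"wx":0,"wy":0,"wz":0},{"dx":0,"dy":0,"dz":0,"wx":0,"wy":0,"wz":0},{"dx":0,"dy":0,"dz":0,"wx":0,"wy":0,"wz":0},{"dx":0,"dy":0,"dz":0,"wx":0,"wy":0,"wz":0},{"dx":0,"dy":0,"dz":0,"wx":0,"wy":0,"wz":0}]' -1 40; python3 h.py .651 .013 .23 5.4
```

```text
clock: 2.02
position: [0.6499, 0.015, 0.2976]
orientation: [0.673, 0.739, -0.001, -0.002]
wrist_force: [0.3, -0.6, -0.7]
opening: 0.0457
grip_force: 0.0
clock: 2.52
position: [0.6506, 0.0153, 0.3018]
orientation: [0.673, 0.74, 0.0, 0.0]
wrist_force: [-1.8, 0.4, 6.9]
opening: 0.0179
grip_force: 40.0
t 2.52 gp [0.6508 0.0153 0.1298] psi 5.4 F [-1.8  0.4  6.9] op 0.0179 gf 40.0 q6 -0.16
d [  -2.4    0.3 -100.2] w [0.001 0.    0.   ] rows>= 2.4
```

```bash
python3 -m creep '[{"dx":0,"dy":0,"dz":-25,"wx":0,"wy":0,"wz":0},{"dx":0,"dy":0,"dz":-55,"wx":0,"wy":0,"wz":0},{"dx":0,"dy":0,"dz":-90,"wx":0,"wy":0,"wz":0},{"dx":0,"dy":0,"dz":-120,"wx":0,"wy":0,"wz":0},{"dx":0,"dy":0,"dz":-120,"wx":0,"wy":0,"wz":0},{"dx":0,"dy":0,"dz":-120,"wx":0,"wy":0,"wz":0}]'; python3 - <<'E'
from h import *
where()
for n in ('t0',):
    P=cloud(load(n)); m=((P[...,2]>.012)&(P[...,2]<.3)).astype(np.uint8); k,L,s,c=cv2.connectedComponentsWithStats(m)
    for i in range(1,k):
        if s[i,4]>25:
            Q=P[L==i]; print(c[i].round(),s[i,4],'min',Q.min(0).round(3),'max',Q.max(0).round(3))
shot('t1','top');shot('s1','scene')
im=cv2.imread('pics/t1.png')[90:290,220:520]
cv2.imwrite('pics/c1.png',cv2.resize(im,None,fx=2.6,fy=2.6,interpolation=cv2.INTER_CUBIC))
E
```

```text
clock: 3.02
position: [0.6506, 0.0153, 0.4226]
orientation: [0.673, 0.74, 0.001, 0.001]
wrist_force: [-0.5, 0.4, -3.6]
opening: 0.0176
grip_force: 40.0
t 3.02 gp [0.6511 0.0152 0.2506] psi 5.38 F [-0.5  0.4 -3.6] op 0.0176 gf 40.0 q6 -0.16
[77. 98.] 10305 min [0.644 0.474 0.012] max [0.951 0.758 0.234]
[339. 121.] 12336 min [ 0.556 -0.244  0.012] max [0.927 0.125 0.145]
[463.  94.] 2653 min [ 0.642 -0.502  0.012] max [ 0.918 -0.341  0.098]
[264.  73.] 538 min [0.829 0.087 0.013] max [0.888 0.146 0.137]
[232.  72.] 385 min [0.842 0.181 0.012] max [0.889 0.231 0.116]
[164. 154.] 750 min [0.606 0.355 0.012] max [0.675 0.421 0.165]
[536. 156.] 207 min [ 0.575 -0.64   0.012] max [ 0.66  -0.615  0.029]
[496. 178.] 368 min [ 0.525 -0.527  0.012] max [ 0.581 -0.468  0.082]
[ 76. 221.] 6361 min [0.341 0.54  0.012] max [0.595 0.744 0.079]
[155. 199.] 120 min [0.507 0.41  0.018] max [0.54  0.444 0.036]
[555. 227.] 2528 min [ 0.335 -0.721  0.012] max [ 0.503 -0.604  0.14 ]
[408. 217.] 228 min [ 0.434 -0.285  0.013] max [ 0.477 -0.244  0.065]
[288. 232.] 321 min [ 0.372 -0.023  0.012] max [0.475 0.147 0.03 ]
[456. 231.] 255 min [ 0.393 -0.413  0.012] max [ 0.434 -0.371  0.066]
[486. 237.] 272 min [ 0.375 -0.495  0.012] max [ 0.418 -0.453  0.065]
[382. 243.] 200 min [ 0.363 -0.246  0.012] max [ 0.407 -0.14   0.025]
[468. 264.] 263 min [ 0.303 -0.442  0.013] max [ 0.345 -0.4    0.064]
[552. 345.] 3766 min [ 0.029 -0.744  0.012] max [ 0.171 -0.539  0.3  ]
[314. 368.] 2859 min [-0.035 -0.136  0.012] max [0.132 0.128 0.3  ]
[ 35. 343.] 57 min [0.17  0.642 0.212] max [0.188 0.654 0.256]
[ 28. 349.] 57 min [0.157 0.643 0.216] max [0.188 0.651 0.299]
[ 77. 357.] 54 min [0.128 0.514 0.213] max [0.173 0.555 0.3  ]
[594. 381.] 182 min [ 0.062 -0.644  0.197] max [ 0.079 -0.631  0.299]
```

View pics/s1.png

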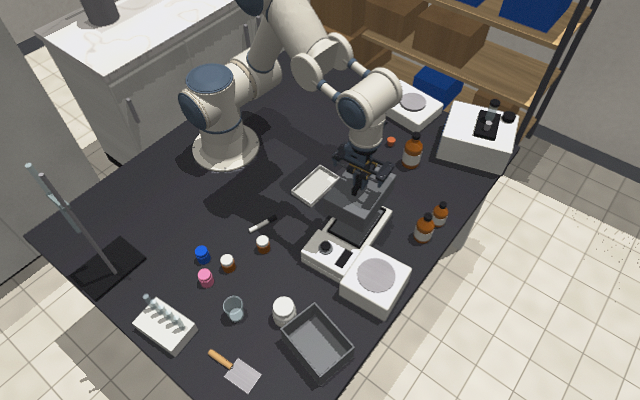

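The hood is lifted and hangs at about s1 (360,195). The chamber is open at (355,230). The stopper is at x 0.51, so I'll set the hood down at (0.42, 0.335).

```bash
python3 h.py .42 .335 .25 0
```

```text
t 3.12 gp [0.6498 0.0153 0.2479] psi 5.39 F [-0.   0.5 -4.3] op 0.0177 gf 40.0 q6 -0.16
d [ 339.9 -199.1   -1.6] w [-0.002 -0.     0.094] rows>= 9.4
```

View pics/c1.png

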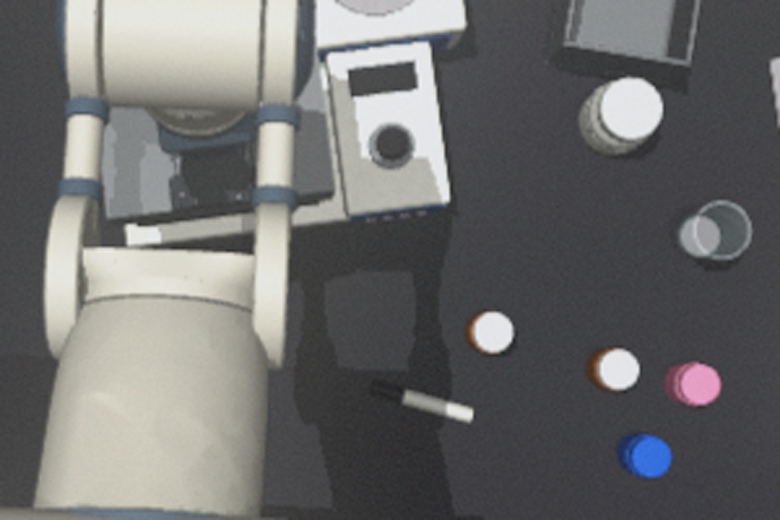

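c1 shows the arm and hood over the chamber, with the fresh jars unchanged at (490,332) and (617,370). I'll set the hood down, descending slowly at the end.

```bash
python3 -m creep '[{"dx":340,"dy":-199,"dz":-2,"wx":0,"wy":0,"wz":0.094},{"dx":340,"dy":-199,"dz":-2,"wx":0,"wy":0,"wz":0.094},{"dx":340,"dy":-199,"dz":-2,"wx":0,"wy":0,"wz":0.094},{"dx":340,"dy":-199,"dz":-2,"wx":0,"wy":0,"wz":0.094},{"dx":340,"dy":-199,"dz":-2,"wx":0,"wy":0,"wz":0.094},{"dx":340,"dy":-199,"dz":-2,"wx":0,"wy":0,"wz":0.094},{"dx":340,"dy":-199,"dz":-2,"wx":0,"wy":0,"wz":0.094},{"dx":340,"dy":-199,"dz":-2,"wx":0,"wy":0,"wz":0.094},{"dx":340,"dy":-199,"dz":-2,"wx":0,"wy":0,"wz":0.094},{"dx":340,"dy":-199,"dz":-2,"wx":0,"wy":0,"wz":0.094}]'; python3 -m creep '[{"dx":0,"dy":0,"dz":40,"wx":0,"wy":0,"wz":0},{"dx":0,"dy":0,"dz":80,"wx":0,"wy":0,"wz":0},{"dx":0,"dy":0,"dz":115,"wx":0,"wy":0,"wz":0},{"dx":0,"dy":0,"dz":132,"wx":0,"wy":0,"wz":0},{"dx":0,"dy":0,"dz":142,"wx":0,"wy":0,"wz":0},{"dx":0,"dy":0,"dz":142,"wx":0,"wy":0,"wz":0},{"dx":0,"dy":0,"dz":142,"wx":0,"wy":0,"wz":0}]'; python3 h.py .42 .335 .10 0
```

```text
clock: 3.95
position: [0.4173, 0.3377, 0.4216]
orientation: [0.706, 0.708, -0.001, -0.001]
wrist_force: [0.8, 0.5, -2.8]
opening: 0.0179
grip_force: 40.0
clock: 4.53
position: [0.4205, 0.3351, 0.2809]
orientation: [0.707, 0.707, -0.0, -0.0]
wrist_force: [-0.4, 0.2, -4.2]
opening: 0.0179
grip_force: 40.0
t 4.53 gp [0.4204 0.335  0.1089] psi -0.0 F [-0.4  0.2 -4.2] op 0.0179 gf 40.0 q6 0.56
d [-0.1 -0.5  8.9] w [-0.001  0.001 -0.   ] rows>= 0.2
```

```bash
python3 -m creep '[{"dx":0,"dy":0,"dz":3,"wx":0,"wy":0,"wz":0},{"dx":0,"dy":0,"dz":6,"wx":0,"wy":0,"wz":0},{"dx":0,"dy":0,"dz":9,"wx":0,"wy":0,"wz":0},{"dx":0,"dy":0,"dz":9.5,"wx":0,"wy":0,"wz":0},{"dx":0,"dy":0,"dz":9.5,"wx":0,"wy":0,"wz":0},{"dx":0,"dy":0,"dz":9.5,"wx":0,"wy":0,"wz":0}]'; python3 h.py .42 .335 .10 0
```

```text
clock: 5.03
position: [0.4207, 0.3352, 0.2719]
orientation: [0.707, 0.707, 0.0, 0.0]
wrist_force: [1.6, -1.1, 1.3]
opening: 0.0177
grip_force: 40.0
t 5.03 gp [0.4208 0.3353 0.0999] psi -0.0 F [ 1.6 -1.1  1.3] op 0.0177 gf 40.0 q6 0.56
d [-0.2 -0.7 -0.1] w [ 0.001 -0.    -0.   ] rows>= 0.0
```

Contact. I'll release, rise and look at the chamber.

```bash
python3 -m creep '[{"dx":0,"dy":0,"dz":0,"wx":0,"wy":0,"wz":0},{"dx":0,"dy":0,"dz":0,"wx":0,"wy":0,"wz":0},{"dx":0,"dy":0,"dz":0,"wx":0,"wy":0,"wz":0},{"dx":0,"dy":0,"dz":0,"wx":0,"wy":0,"wz":0},{"dx":0,"dy":0,"dz":-30,"wx":0,"wy":0,"wz":0},{"dx":0,"dy":0,"dz":-60,"wx":0,"wy":0,"wz":0},{"dx":0,"dy":0,"dz":-90,"wx":0,"wy":0,"wz":0},{"dx":0,"dy":0,"dz":-100,"wx":0,"wy":0,"wz":0}]' 0; python3 - <<'E'
from h import *
where();shot('t2','top');shot('s2','scene')
im=cv2.imread('pics/t2.png')[90:290,110:510]
cv2.imwrite('pics/c2.png',cv2.resize(im,None,fx=2,fy=2,interpolation=cv2.INTER_CUBIC))
for n in('s2','t2'):
    P=cloud(load(n)); print(n)
    Q=sel(P,(.56,.74),(-.1,.13),(.075,.1)); 
    m=((P[...,0]>.56)&(P[...,0]<.74)&(P[...,1]>-.09)&(P[...,1]<.13)&(P[...,2]>.077)&(P[...,2]<.1)).astype(np.uint8)
    k,L,s,c=cv2.connectedComponentsWithStats(m)
    for i in range(1,k):
        if s[i,4]>15: print('jar',c[i].round(),s[i,4],*rect(P[L==i]),np.median(P[L==i],0).round(4))
    print('kerb',*rect(sel(P,(.54,.75),(-.1,.14),(.036,.05))))
    print('plinth',*rect(sel(P,(.53,.77),(-.1,.18),(.024,.034))))
E
```

```text
clock: 5.7
position: [0.421, 0.3354, 0.3754]
orientation: [0.707, 0.707, 0.002, 0.001]
wrist_force: [1.1, -0.6, 1.4]
opening: 0.0457
grip_force: 0.0
t 5.7 gp [0.4216 0.3359 0.2034] psi 0.01 F [ 1.1 -0.6  1.4] op 0.0457 gf 0.0 q6 0.56
s2
jar [365. 207.] 93 [662.2  46.4] [35.4 41.3] 36.07 [0.663  0.0443 0.085 ]
kerb [654.7  10.2] [154.1 202. ] 5.95
plinth [652.6  17.3] [170.4 213.9] 5.63
t2
jar [291. 142.] 192 [660.6  45.3] [37.3 39.6] 88.74 [0.6606 0.0454 0.0864]
kerb [651.2   4.5] [170.9 229.4] 7.1
plinth [658.4   7.4] [184.7 230.4] 5.45
```

View pics/c2.png

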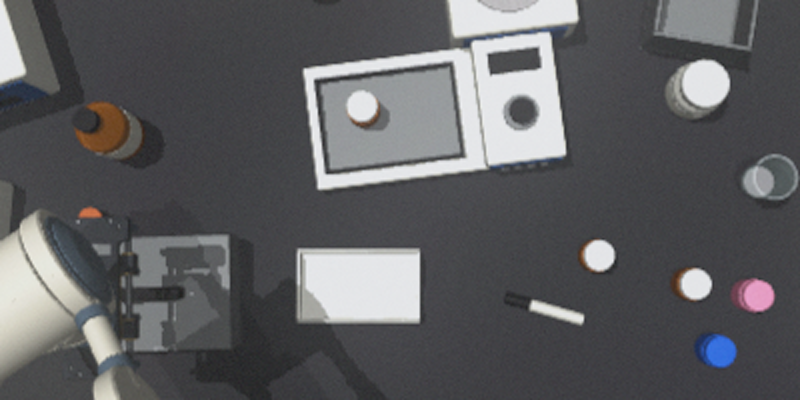

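c2 shows one measured jar in the chamber at (363,107). The hood stands at (180,293) with the gripper above it, and the tray at (358,287) is empty. Now measuring the kerb.

```bash
python3 - <<'E'
from h import *
b=load('t2'); im=b['frame']; sub=im[118:182,262:348].copy()
hsv=cv2.cvtColor(sub,cv2.COLOR_RGB2GRAY)
m=np.zeros((400,640),np.uint8); m[118:182,262:348]=(hsv<140)
k,L,s,c=cv2.connectedComponentsWithStats(m); L_=[i for i in range(1,k) if s[i,4]>800]
for i in L_:
    v,u=np.where(L==i)
    Q=np.array([atz(b,x,y,.038) for x,y in zip(u,v)]); print(s[i],*rect(Q))
for n in('t2','s2'):
    c=load(n); print(n,[atz(c,*p,.042).round(4).tolist() for p in ([(268,129),(338.5,122),(344,168.5),(273,177)] if n=='t2' else [])])
go(.661,.0455,.19,5.4)
E
```

```text
t2 [[0.7062, 0.11, 0.042], [0.72, -0.0834, 0.042], [0.5919, -0.0947, 0.042], [0.574, 0.0991, 0.042]]
s2 []
d [-289.9  240.1   11.7] w [ 0.003 -0.002 -0.094] rows>= 9.0
```

```bash
python3 -m creep '[{"dx":-290,"dy":240,"dz":12,"wx":0,"wy":0,"wz":-0.094},{"dx":-290,"dy":240,"dz":12,"wx":0,"wy":0,"wz":-0.094},{"dx":-290,"dy":240,"dz":12,"wx":0,"wy":0,"wz":-0.094},{"dx":-290,"dy":240,"dz":12,"wx":0,"wy":0,"wz":-0.094},{"dx":-290,"dy":240,"dz":12,"wx":0,"wy":0,"wz":-0.094},{"dx":-290,"dy":240,"dz":12,"wx":0,"wy":0,"wz":-0.094},{"dx":-290,"dy":240,"dz":12,"wx":0,"wy":0,"wz":-0.094},{"dx":-290,"dy":240,"dz":12,"wx":0,"wy":0,"wz":-0.094},{"dx":-290,"dy":240,"dz":12,"wx":0,"wy":0,"wz":-0.094},{"dx":-290,"dy":240,"dz":12,"wx":0,"wy":0,"wz":-0.094}]' 0.55; python3 -m creep '[{"dx":0,"dy":0,"dz":40,"wx":0,"wy":0,"wz":0},{"dx":0,"dy":0,"dz":80,"wx":0,"wy":0,"wz":0},{"dx":0,"dy":0,"dz":112,"wx":0,"wy":0,"wz":0},{"dx":0,"dy":0,"dz":122,"wx":0,"wy":0,"wz":0},{"dx":0,"dy":0,"dz":122,"wx":0,"wy":0,"wz":0},{"dx":0,"dy":0,"dz":122,"wx":0,"wy":0,"wz":0}]';python3 -m creep '[{"dx":0,"dy":0,"dz":0,"wx":0,"wy":0,"wz":0},{"dx":0,"dy":0,"dz":0,"wx":0,"wy":0,"wz":0},{"dx":0,"dy":0,"dz":0,"wx":0,"wy":0,"wz":0},{"dx":0,"dy":0,"dz":0,"wx":0,"wy":0,"wz":0},{"dx":0,"dy":0,"dz":0,"wx":0,"wy":0,"wz":0}]' -1 20; python3 h.py .424 .095 .15 0
```

```text
clock: 6.63
position: [0.6637, 0.0395, 0.3573]
orientation: [0.675, 0.738, -0.001, 0.001]
wrist_force: [-1.6, -0.4, -0.6]
opening: 0.0707
grip_force: 0.0
clock: 7.13
position: [0.6607, 0.0452, 0.2378]
orientation: [0.673, 0.74, -0.0, -0.0]
wrist_force: [0.0, -0.0, 1.1]
opening: 0.0709
grip_force: 0.0
clock: 7.55
position: [0.6607, 0.0451, 0.2385]
orientation: [0.673, 0.74, 0.001, 0.001]
wrist_force: [-0.9, 0.1, 8.1]
opening: 0.0436
grip_force: 20.0
t 7.55 gp [0.661  0.0451 0.0665] psi 5.39 F [-0.9  0.1  8.1] op 0.0436 gf 20.0 q6 -0.12
d [  71.9 -230.9  -83.8] w [0.002 0.    0.094] rows>= 6.1
```

```bash
python3 -m creep '[{"dx":0,"dy":0,"dz":-30,"wx":0,"wy":0,"wz":0},{"dx":0,"dy":0,"dz":-65,"wx":0,"wy":0,"wz":0},{"dx":0,"dy":0,"dz":-80,"wx":0,"wy":0,"wz":0},{"dx":72,"dy":-231,"dz":-84,"wx":0,"wy":0,"wz":1.2},{"dx":72,"dy":-231,"dz":-84,"wx":0,"wy":0,"wz":1.2},{"dx":72,"dy":-231,"dz":-84,"wx":0,"wy":0,"wz":1.2},{"dx":72,"dy":-231,"dz":-84,"wx":0,"wy":0,"wz":1.2},{"dx":72,"dy":-231,"dz":-84,"wx":0,"wy":0,"wz":1.2},{"dx":72,"dy":-231,"dz":-84,"wx":0,"wy":0,"wz":1.2},{"dx":72,"dy":-231,"dz":-84,"wx":0,"wy":0,"wz":1.2}]'; python3 h.py .424 .062 .042 90
```

```text
clock: 8.38
position: [0.4173, 0.0958, 0.3215]
orientation: [0.924, 0.382, -0.003, -0.001]
wrist_force: [0.8, -0.0, -2.0]
opening: 0.0432
grip_force: 20.0
t 8.38 gp [0.4164 0.0958 0.1495] psi -45.03 F [ 0.8 -0.  -2. ] op 0.0432 gf 20.0 q6 0.87
d [-18.8  29.  107.4] w [-0.002  0.005  0.785] rows>= 6.3
```

```bash
python3 -m creep '[{"dx":-19,"dy":29,"dz":0,"wx":0,"wy":0,"wz":0.785},{"dx":-19,"dy":29,"dz":25,"wx":0,"wy":0,"wz":0.785},{"dx":-19,"dy":29,"dz":50,"wx":0,"wy":0,"wz":0.785},{"dx":-19,"dy":29,"dz":70,"wx":0,"wy":0,"wz":0.785},{"dx":-19,"dy":29,"dz":85,"wx":0,"wy":0,"wz":0.785},{"dx":-19,"dy":29,"dz":98,"wx":0,"wy":0,"wz":0.785},{"dx":-19,"dy":29,"dz":106,"wx":0,"wy":0,"wz":0.785},{"dx":-19,"dy":29,"dz":107,"wx":0,"wy":0,"wz":0.785},{"dx":-19,"dy":29,"dz":108,"wx":0,"wy":0,"wz":0.785},{"dx":-19,"dy":29,"dz":108,"wx":0,"wy":0,"wz":0.785}]'; python3 h.py .424 .062 .042 90
```

```text
clock: 9.22
position: [0.4312, 0.0612, 0.2139]
orientation: [1.0, 0.003, 0.0, 0.0]
wrist_force: [-0.0, 0.6, -0.7]
opening: 0.0435
grip_force: 20.0
t 9.22 gp [0.4313 0.0612 0.0419] psi -89.61 F [-0.   0.6 -0.7] op 0.0435 gf 20.0 q6 1.57
d [-7.1 -0.9 -0.1] w [ 0.    -0.001  0.007] rows>= 0.2
```

```bash
python3 -m creep '[{"dx":-7,"dy":0,"dz":1,"wx":0,"wy":0,"wz":0},{"dx":-7,"dy":0,"dz":1.5,"wx":0,"wy":0,"wz":0},{"dx":-7,"dy":0,"dz":2,"wx":0,"wy":0,"wz":0},{"dx":-7,"dy":0,"dz":2,"wx":0,"wy":0,"wz":0}]';python3 -m creep '[{"dx":0,"dy":0,"dz":0,"wx":0,"wy":0,"wz":0},{"dx":0,"dy":0,"dz":0,"wx":0,"wy":0,"wz":0},{"dx":0,"dy":0,"dz":0,"wx":0,"wy":0,"wz":0},{"dx":0,"dy":0,"dz":-20,"wx":0,"wy":0,"wz":0},{"dx":0,"dy":0,"dz":-50,"wx":0,"wy":0,"wz":0},{"dx":0,"dy":0,"dz":-85,"wx":0,"wy":0,"wz":0},{"dx":0,"dy":0,"dz":-110,"wx":0,"wy":0,"wz":0},{"dx":0,"dy":0,"dz":-110,"wx":0,"wy":0,"wz":0}]' 0.45; python3 - <<'E'
from h import *
where();shot('t3','top');shot('s3','scene')
for n in('s3','t3'):
    P=cloud(load(n)); print(n)
    for k,x,y,z in [('jarA',(.40,.5),(-.31,-.22),(.045,.07)),('jarB',(.37,.46),(-.44,-.34),(.045,.07)),('used',(.37,.48),(0,.12),(.045,.08))]:
        Q=sel(P,x,y,z); 
        if len(Q)>4: print(k,len(Q),np.median(Q,0).round(4),*rect(Q))
go(.456,-.2647,.15,0)
E
```

```text
clock: 9.55
position: [0.423, 0.0612, 0.2123]
orientation: [1.0, 0.003, -0.0, -0.0]
wrist_force: [-6.1, 1.3, 18.0]
opening: 0.0435
grip_force: 20.0
clock: 10.22
position: [0.4248, 0.0612, 0.3256]
orientation: [1.0, 0.003, 0.003, 0.0]
wrist_force: [1.6, -0.1, -0.1]
opening: 0.066
grip_force: 0.0
t 10.22 gp [0.426  0.0612 0.1536] psi -89.7 F [ 1.6 -0.1 -0.1] op 0.066 gf 0.0 q6 1.57
s3
jarA 112 [ 0.4586 -0.2656  0.0543] [ 456.6 -265.3] [37.3 40.6] 43.01
jarB 117 [ 0.4188 -0.392   0.0548] [ 415.6 -391.6] [38.2 40.6] 75.64
used 95 [0.4295 0.0561 0.0576] [428.3  58.2] [37.5 46. ] 38.43
t3
jarA 189 [ 0.4553 -0.2648  0.0573] [ 455.5 -265.2] [39.7 39.5] 58.28
jarB 197 [ 0.4143 -0.3916  0.0567] [ 413.9 -392.5] [39.2 41.3] 18.56
d [ 30.3 326.    0.4] w [ 0.002 -0.002 -1.566] rows>= 12.5
```

View pics/s3.png

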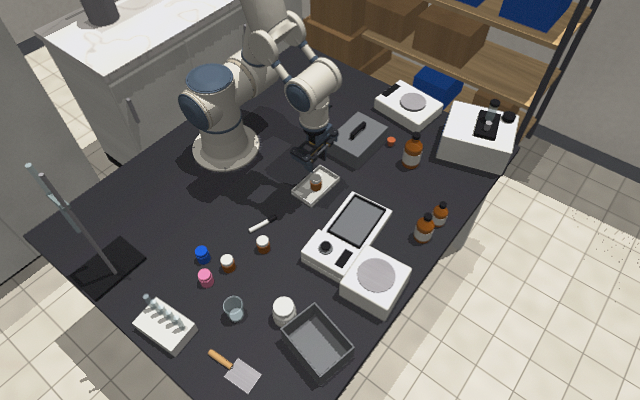

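s3 shows the measured jar upright in the tray at (316,183) and the chamber empty. Next is jar A, keeping the present turn.

```bash
python3 -m creep '[{"dx":30,"dy":326,"dz":0,"wx":0,"wy":0,"wz":0},{"dx":30,"dy":326,"dz":0,"wx":0,"wy":0,"wz":0},{"dx":30,"dy":326,"dz":0,"wx":0,"wy":0,"wz":0},{"dx":30,"dy":326,"dz":0,"wx":0,"wy":0,"wz":0},{"dx":30,"dy":326,"dz":0,"wx":0,"wy":0,"wz":0},{"dx":30,"dy":326,"dz":0,"wx":0,"wy":0,"wz":0},{"dx":30,"dy":326,"dz":0,"wx":0,"wy":0,"wz":0},{"dx":30,"dy":326,"dz":0,"wx":0,"wy":0,"wz":0},{"dx":30,"dy":326,"dz":0,"wx":0,"wy":0,"wz":0},{"dx":30,"dy":326,"dz":0,"wx":0,"wy":0,"wz":0}]'; python3 h.py .456 -.2648 .0365 -90
```

```text
clock: 11.15
position: [0.4551, -0.2663, 0.3199]
orientation: [1.0, 0.001, -0.001, -0.001]
wrist_force: [-0.1, 1.0, -0.5]
opening: 0.0658
grip_force: 0.0
t 11.15 gp [ 0.4549 -0.2661  0.1479] psi -89.88 F [-0.1  1.  -0.5] op 0.0658 gf 0.0 q6 0.93
d [  1.   -1.3 111.4] w [-0.001  0.002  0.002] rows>= 2.7
```

```bash
python3 -m creep '[{"dx":1,"dy":-1,"dz":40,"wx":0,"wy":0,"wz":0},{"dx":1,"dy":-1,"dz":80,"wx":0,"wy":0,"wz":0},{"dx":1,"dy":-1,"dz":103,"wx":0,"wy":0,"wz":0},{"dx":1,"dy":-1,"dz":112,"wx":0,"wy":0,"wz":0},{"dx":1,"dy":-1,"dz":112,"wx":0,"wy":0,"wz":0},{"dx":1,"dy":-1,"dz":112,"wx":0,"wy":0,"wz":0}]';python3 -m creep '[{"dx":0,"dy":0,"dz":0,"wx":0,"wy":0,"wz":0},{"dx":0,"dy":0,"dz":0,"wx":0,"wy":0,"wz":0},{"dx":0,"dy":0,"dz":0,"wx":0,"wy":0,"wz":0},{"dx":0,"dy":0,"dz":0,"wx":0,"wy":0,"wz":0},{"dx":0,"dy":0,"dz":0,"wx":0,"wy":0,"wz":0}]' -1 20; python3 h.py .652 -.026 .15 -85
```

```text
clock: 11.65
position: [0.4566, -0.2631, 0.2098]
orientation: [1.0, 0.003, -0.0, -0.0]
wrist_force: [0.1, 0.9, 0.9]
opening: 0.0662
grip_force: 0.0
clock: 12.07
position: [0.4567, -0.2639, 0.2105]
orientation: [1.0, 0.002, 0.001, 0.0]
wrist_force: [-1.3, 1.0, 11.6]
opening: 0.0434
grip_force: 20.0
t 12.07 gp [ 0.457  -0.264   0.0385] psi -89.73 F [-1.3  1.  11.6] op 0.0434 gf 20.0 q6 0.93
d [ 196.5 -236.8 -111.5] w [ 0.001 -0.001 -0.083] rows>= 7.8
```

```bash
python3 -m creep '[{"dx":0,"dy":0,"dz":-40,"wx":0,"wy":0,"wz":0},{"dx":0,"dy":0,"dz":-80,"wx":0,"wy":0,"wz":0},{"dx":0,"dy":0,"dz":-115,"wx":0,"wy":0,"wz":0},{"dx":196,"dy":-237,"dz":-115,"wx":0,"wy":0,"wz":-0.083},{"dx":196,"dy":-237,"dz":-115,"wx":0,"wy":0,"wz":-0.083},{"dx":196,"dy":-237,"dz":-115,"wx":0,"wy":0,"wz":-0.083},{"dx":196,"dy":-237,"dz":-115,"wx":0,"wy":0,"wz":-0.083},{"dx":196,"dy":-237,"dz":-115,"wx":0,"wy":0,"wz":-0.083},{"dx":196,"dy":-237,"dz":-115,"wx":0,"wy":0,"wz":-0.083},{"dx":196,"dy":-237,"dz":-115,"wx":0,"wy":0,"wz":-0.083}]';python3 -m creep '[{"dx":0,"dy":0,"dz":0,"wx":0,"wy":0,"wz":0},{"dx":0,"dy":0,"dz":0,"wx":0,"wy":0,"wz":0}]'; python3 h.py .652 -.026 .0685 -85
```

```text
clock: 12.9
position: [0.6422, -0.0361, 0.3249]
orientation: [0.999, 0.044, 0.0, 0.0]
wrist_force: [1.8, -0.8, -1.6]
opening: 0.0436
grip_force: 20.0
clock: 13.07
position: [0.6421, -0.0361, 0.3245]
orientation: [0.999, 0.045, 0.0, 0.0]
wrist_force: [-1.3, -1.3, -0.7]
opening: 0.0437
grip_force: 20.0
t 13.07 gp [ 0.6421 -0.0361  0.1525] psi -84.8 F [-1.3 -1.3 -0.7] op 0.0437 gf 20.0 q6 1.33
d [10.8 -9.2 84. ] w [ 0.    -0.     0.003] rows>= 2.0
```

```bash
python3 -m creep '[{"dx":11,"dy":-9,"dz":10,"wx":0,"wy":0,"wz":0},{"dx":11,"dy":-9,"dz":40,"wx":0,"wy":0,"wz":0},{"dx":11,"dy":-9,"dz":65,"wx":0,"wy":0,"wz":0},{"dx":11,"dy":-9,"dz":78,"wx":0,"wy":0,"wz":0},{"dx":11,"dy":-9,"dz":83,"wx":0,"wy":0,"wz":0},{"dx":11,"dy":-9,"dz":85,"wx":0,"wy":0,"wz":0},{"dx":11,"dy":-9,"dz":85,"wx":0,"wy":0,"wz":0}]';python3 h.py .652 -.026 .0675 -85; python3 -m creep '[{"dx":0,"dy":0,"dz":0,"wx":0,"wy":0,"wz":0},{"dx":0,"dy":0,"dz":0,"wx":0,"wy":0,"wz":0},{"dx":0,"dy":0,"dz":0,"wx":0,"wy":0,"wz":0},{"dx":0,"dy":0,"dz":-25,"wx":0,"wy":0,"wz":0},{"dx":0,"dy":0,"dz":-55,"wx":0,"wy":0,"wz":0},{"dx":0,"dy":0,"dz":-85,"wx":0,"wy":0,"wz":0},{"dx":0,"dy":0,"dz":-85,"wx":0,"wy":0,"wz":0}]' 0.45; python3 h.py .415 -.392 .15 0
```

```text
clock: 13.65
position: [0.6509, -0.0288, 0.2397]
orientation: [0.999, 0.043, -0.001, -0.0]
wrist_force: [-0.2, -0.3, -1.5]
opening: 0.0438
grip_force: 20.0
t 13.65 gp [ 0.6507 -0.0288  0.0677] psi -85.03 F [-0.2 -0.3 -1.5] op 0.0438 gf 20.0 q6 1.35
d [ 1.3 -2.7  0.2] w [-0.     0.001 -0.001] rows>= 0.1
clock: 14.23
position: [0.6529, -0.0284, 0.3305]
orientation: [0.999, 0.044, 0.004, 0.001]
wrist_force: [1.3, -0.1, 0.6]
opening: 0.0662
grip_force: 0.0
t 14.23 gp [ 0.6543 -0.0286  0.1585] psi -84.98 F [ 1.3 -0.1  0.6] op 0.0662 gf 0.0 q6 1.35
d [-268.8  341.4    6.9] w [ 0.008 -0.005 -1.483] rows>= 11.9
```

```bash
python3 -m creep '[{"dx":-269,"dy":341,"dz":8,"wx":0,"wy":0,"wz":-1.48},{"dx":-269,"dy":341,"dz":8,"wx":0,"wy":0,"wz":-1.48},{"dx":-269,"dy":341,"dz":8,"wx":0,"wy":0,"wz":-1.48},{"dx":-269,"dy":341,"dz":8,"wx":0,"wy":0,"wz":-1.48},{"dx":-269,"dy":341,"dz":8,"wx":0,"wy":0,"wz":-1.48},{"dx":-269,"dy":341,"dz":8,"wx":0,"wy":0,"wz":-1.48},{"dx":-269,"dy":341,"dz":8,"wx":0,"wy":0,"wz":-1.48},{"dx":-269,"dy":341,"dz":8,"wx":0,"wy":0,"wz":-1.48},{"dx":-269,"dy":341,"dz":8,"wx":0,"wy":0,"wz":-1.48},{"dx":-269,"dy":341,"dz":8,"wx":0,"wy":0,"wz":-1.48}]'; python3 h.py .415 -.392 .038 0
```

```text
clock: 15.07
position: [0.4445, -0.3446, 0.3178]
orientation: [0.819, 0.573, 0.0, 0.0]
wrist_force: [1.1, -0.5, 0.8]
opening: 0.0659
grip_force: 0.0
t 15.07 gp [ 0.4445 -0.3447  0.1458] psi -20.02 F [ 1.1 -0.5  0.8] op 0.0659 gf 0.0 q6 -0.42
d [-54.6 -11.5 107.8] w [ 0.001  0.    -0.349] rows>= 2.9
```

```bash
python3 -m creep '[{"dx":-55,"dy":-11,"dz":0,"wx":0,"wy":0,"wz":-0.349},{"dx":-55,"dy":-11,"dz":20,"wx":0,"wy":0,"wz":-0.349},{"dx":-55,"dy":-11,"dz":20,"wx":0,"wy":0,"wz":-0.349},{"dx":-55,"dy":-11,"dz":20,"wx":0,"wy":0,"wz":-0.349},{"dx":-55,"dy":-11,"dz":20,"wx":0,"wy":0,"wz":-0.349}]'; python3 - <<'E'
from h import *
where();shot('t4','top');shot('s4','scene')
for n in('s4','t4'):
    P=cloud(load(n)); print(n)
    for k,x,y,z in [('jarB',(.37,.46),(-.44,-.34),(.045,.07)),('chamb',(.56,.74),(-.08,.12),(.077,.1)),('used',(.37,.48),(0,.12),(.045,.08))]:
        Q=sel(P,x,y,z); 
        if len(Q)>4: print(k,len(Q),np.median(Q,0).round(4),*rect(Q))
go(.415,-.392,.038,0)
E
```

```text
clock: 15.48
position: [0.4162, -0.391, 0.2977]
orientation: [0.711, 0.704, 0.0, 0.0]
wrist_force: [0.4, 0.3, -0.8]
opening: 0.066
grip_force: 0.0
t 15.48 gp [ 0.4163 -0.391   0.1257] psi -0.57 F [ 0.4  0.3 -0.8] op 0.066 gf 0.0 q6 -0.85
s4
jarB 83 [ 0.4189 -0.3985  0.0545] [ 417.1 -396.5] [40.6 30. ] 6.6
chamb 112 [ 0.6849 -0.0295  0.0847] [683.6 -28.5] [38.5 42.1] 41.39
used 99 [0.4315 0.0551 0.0575] [428.9  56.8] [38.8 41.5] 31.87
t4
jarB 136 [ 0.4169 -0.3861  0.0571] [ 417.8 -389.3] [30.  40.8] 40.4
chamb 186 [ 0.681  -0.0291  0.0864] [681.6 -29.4] [37.1 39.6] 88.31
used 187 [0.4259 0.0576 0.0604] [424.8  57.1] [40.1 40.3] 88.56
d [-1.5 -1.8 88.1] w [ 0.001  0.001 -0.009] rows>= 2.1
```

Jar A was nudged to (0.682, -0.029), but it is still upright and inside the kerb, so it can stay. I'll grasp jar B.

```bash
python3 -m creep '[{"dx":-1,"dy":-1,"dz":40,"wx":0,"wy":0,"wz":0},{"dx":-1,"dy":-1,"dz":75,"wx":0,"wy":0,"wz":0},{"dx":-1,"dy":-1,"dz":88,"wx":0,"wy":0,"wz":0},{"dx":-1,"dy":-1,"dz":88,"wx":0,"wy":0,"wz":0},{"dx":-1,"dy":-1,"dz":88,"wx":0,"wy":0,"wz":0}]';python3 -m creep '[{"dx":0,"dy":0,"dz":0,"wx":0,"wy":0,"wz":0},{"dx":0,"dy":0,"dz":0,"wx":0,"wy":0,"wz":0},{"dx":0,"dy":0,"dz":0,"wx":0,"wy":0,"wz":0},{"dx":0,"dy":0,"dz":0,"wx":0,"wy":0,"wz":0},{"dx":0,"dy":0,"dz":0,"wx":0,"wy":0,"wz":0}]' -1 20;python3 -m creep '[{"dx":0,"dy":0,"dz":-40,"wx":0,"wy":0,"wz":0},{"dx":0,"dy":0,"dz":-80,"wx":0,"wy":0,"wz":0},{"dx":0,"dy":0,"dz":-115,"wx":0,"wy":0,"wz":0},{"dx":0,"dy":0,"dz":-115,"wx":0,"wy":0,"wz":0}]'; python3 h.py .645 .052 .153 5
```

```text
clock: 16.0
position: [0.4158, -0.3915, 0.2098]
orientation: [0.709, 0.705, 0.0, -0.0]
wrist_force: [0.2, 0.0, -0.3]
opening: 0.0661
grip_force: 0.0
clock: 16.42
position: [0.4155, -0.3921, 0.2107]
orientation: [0.709, 0.705, -0.0, 0.001]
wrist_force: [0.6, 1.1, 11.3]
opening: 0.0435
grip_force: 20.0
clock: 16.75
position: [0.4163, -0.393, 0.3314]
orientation: [0.709, 0.705, -0.0, 0.005]
wrist_force: [1.0, -1.4, -0.2]
opening: 0.0437
grip_force: 20.0
t 16.75 gp [ 0.4174 -0.3942  0.1594] psi -0.34 F [ 1.  -1.4 -0.2] op 0.0437 gf 20.0 q6 -0.86
d [446.3 226.1   4.6] w [ 0.006  0.008 -0.093] rows>= 12.0
```

```bash
python3 -m creep '[{"dx":446,"dy":226,"dz":2,"wx":0,"wy":0,"wz":-0.093},{"dx":446,"dy":226,"dz":2,"wx":0,"wy":0,"wz":-0.093},{"dx":446,"dy":226,"dz":2,"wx":0,"wy":0,"wz":-0.093},{"dx":446,"dy":226,"dz":2,"wx":0,"wy":0,"wz":-0.093},{"dx":446,"dy":226,"dz":2,"wx":0,"wy":0,"wz":-0.093},{"dx":446,"dy":226,"dz":2,"wx":0,"wy":0,"wz":-0.093},{"dx":446,"dy":226,"dz":2,"wx":0,"wy":0,"wz":-0.093},{"dx":446,"dy":226,"dz":2,"wx":0,"wy":0,"wz":-0.093},{"dx":446,"dy":226,"dz":2,"wx":0,"wy":0,"wz":-0.093},{"dx":446,"dy":226,"dz":2,"wx":0,"wy":0,"wz":-0.093}]'; python3 h.py .645 .052 .153 5
```

```text
clock: 17.58
position: [0.6063, -0.0192, 0.3234]
orientation: [0.676, 0.737, 0.0, 0.0]
wrist_force: [1.6, -0.7, -1.1]
opening: 0.0438
grip_force: 20.0
t 17.58 gp [ 0.6064 -0.0192  0.1514] psi 4.99 F [ 1.6 -0.7 -1.1] op 0.0438 gf 20.0 q6 -0.22
d [67.5 44.8 -1.6] w [ 0.001  0.    -0.   ] rows>= 1.9
```

```bash
python3 -m creep '[{"dx":67,"dy":45,"dz":0,"wx":0,"wy":0,"wz":0},{"dx":67,"dy":45,"dz":0,"wx":0,"wy":0,"wz":0},{"dx":67,"dy":45,"dz":5,"wx":0,"wy":0,"wz":0},{"dx":67,"dy":45,"dz":35,"wx":0,"wy":0,"wz":0},{"dx":67,"dy":45,"dz":62,"wx":0,"wy":0,"wz":0},{"dx":67,"dy":45,"dz":76,"wx":0,"wy":0,"wz":0},{"dx":67,"dy":45,"dz":82,"wx":0,"wy":0,"wz":0},{"dx":67,"dy":45,"dz":84,"wx":0,"wy":0,"wz":0},{"dx":67,"dy":45,"dz":84,"wx":0,"wy":0,"wz":0}]';python3 h.py .645 .052 .068 5; python3 -m creep '[{"dx":0,"dy":0,"dz":0,"wx":0,"wy":0,"wz":0},{"dx":0,"dy":0,"dz":0,"wx":0,"wy":0,"wz":0},{"dx":0,"dy":0,"dz":0,"wx":0,"wy":0,"wz":0},{"dx":0,"dy":0,"dz":-25,"wx":0,"wy":0,"wz":0},{"dx":0,"dy":0,"dz":-60,"wx":0,"wy":0,"wz":0},{"dx":0,"dy":0,"dz":-100,"wx":0,"wy":0,"wz":0},{"dx":0,"dy":0,"dz":-130,"wx":0,"wy":0,"wz":0},{"dx":0,"dy":0,"dz":-130,"wx":0,"wy":0,"wz":0}]' 0.45; python3 h.py .4208 .3353 .2 0
```

```text
clock: 18.33
position: [0.6444, 0.0493, 0.2392]
orientation: [0.676, 0.737, -0.0, -0.0]
wrist_force: [0.2, -0.3, 0.1]
opening: 0.0432
grip_force: 20.0
t 18.33 gp [0.6443 0.0493 0.0672] psi 4.99 F [ 0.2 -0.3  0.1] op 0.0432 gf 20.0 q6 -0.1
d [ 2.6  0.8 -0.8] w [-0.001 -0.    -0.   ] rows>= 0.1
clock: 19.0
position: [0.646, 0.0494, 0.376]
orientation: [0.676, 0.737, 0.003, 0.004]
wrist_force: [2.1, -1.0, 1.0]
opening: 0.0664
grip_force: 0.0
t 19.0 gp [0.6477 0.0494 0.204 ] psi 5.0 F [ 2.1 -1.   1. ] op 0.0664 gf 0.0 q6 -0.1
d [ 304.5 -199.5    1.7] w [0.01  0.001 0.087] rows>= 8.7
```

```bash
python3 -m creep '[{"dx":304,"dy":-199,"dz":2,"wx":0,"wy":0,"wz":0.087},{"dx":304,"dy":-199,"dz":2,"wx":0,"wy":0,"wz":0.087},{"dx":304,"dy":-199,"dz":2,"wx":0,"wy":0,"wz":0.087},{"dx":304,"dy":-199,"dz":2,"wx":0,"wy":0,"wz":0.087},{"dx":304,"dy":-199,"dz":2,"wx":0,"wy":0,"wz":0.087},{"dx":304,"dy":-199,"dz":2,"wx":0,"wy":0,"wz":0.087},{"dx":304,"dy":-199,"dz":2,"wx":0,"wy":0,"wz":0.087},{"dx":304,"dy":-199,"dz":2,"wx":0,"wy":0,"wz":0.087},{"dx":304,"dy":-199,"dz":2,"wx":0,"wy":0,"wz":0.087},{"dx":304,"dy":-199,"dz":2,"wx":0,"wy":0,"wz":0.087}]' 0; python3 - <<'E'
from h import *
where();shot('t5','top');shot('s5','scene')
im=cv2.imread('pics/t5.png')[90:290,110:510]
cv2.imwrite('pics/c5.png',cv2.resize(im,None,fx=2,fy=2,interpolation=cv2.INTER_CUBIC))
for n in('s5','t5'):
    P=cloud(load(n)); print(n)
    m=((P[...,0]>.56)&(P[...,0]<.74)&(P[...,1]>-.09)&(P[...,1]<.13)&(P[...,2]>.077)&(P[...,2]<.1)).astype(np.uint8)
    k,L,s,c=cv2.connectedComponentsWithStats(m)
    for i in range(1,k):
        if s[i,4]>15: print('jar',c[i].round(),s[i,4],*rect(P[L==i]),np.median(P[L==i],0).round(4))
    for k,x,y,z in [('used',(.37,.48),(0,.12),(.045,.08)),('handle',(.36,.48),(.25,.43),(.09,.12))]:
        Q=sel(P,x,y,z); 
        if len(Q)>4: print(k,len(Q),np.median(Q,0).round(4),*rect(Q))
go(.4208,.3353,.0985,0)
E
```

```text
clock: 19.83
position: [0.4167, 0.3382, 0.3672]
orientation: [0.706, 0.708, 0.0, -0.001]
wrist_force: [0.3, -0.2, -0.1]
opening: 0.0454
grip_force: 0.0
t 19.83 gp [0.4166 0.3384 0.1952] psi 0.23 F [ 0.3 -0.2 -0.1] op 0.0454 gf 0.0 q6 0.57
s5
jar [362. 204.] 99 [645.7  48.2] [38.8 43.2] 36.75 [0.6469 0.0476 0.0851]
jar [357. 224.] 108 [683.5 -28.1] [37.4 44. ] 37.91 [ 0.6845 -0.0301  0.0849]
used 99 [0.4308 0.0549 0.0577] [429.   57.3] [37.5 44.5] 38.36
handle 100 [0.4256 0.3291 0.1023] [423.1 331.4] [89.6 19.6] 88.67
t5
jar [319. 134.] 188 [681.9 -29.4] [37.2 39.9] 88.67 [ 0.6809 -0.0292  0.0867]
jar [290. 149.] 184 [643.1  48.6] [37.8 37.4] 1.07 [0.6429 0.0486 0.0867]
used 190 [0.4261 0.0579 0.0607] [425.   57.9] [40.5 37.7] 0.21
handle 187 [0.4204 0.3195 0.105 ] [420.4 324.7] [17.7 76.1] 0.54
d [-0.4  1.4 96.7] w [ 0.001 -0.     0.003] rows>= 2.3
```

View pics/c5.png

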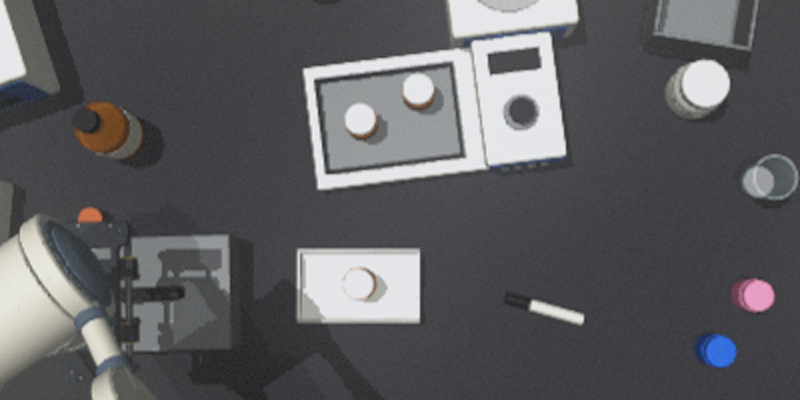

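c5 shows both fresh jars in the chamber at (361,121) and (418,91), the measured jar in the tray at (359,284), and the hood unmoved. I'll fetch the hood.

```bash
python3 -m creep '[{"dx":0,"dy":1,"dz":40,"wx":0,"wy":0,"wz":0.003},{"dx":0,"dy":1,"dz":75,"wx":0,"wy":0,"wz":0.003},{"dx":0,"dy":1,"dz":92,"wx":0,"wy":0,"wz":0.003},{"dx":0,"dy":1,"dz":96,"wx":0,"wy":0,"wz":0.003},{"dx":0,"dy":1,"dz":96,"wx":0,"wy":0,"wz":0.003},{"dx":0,"dy":1,"dz":96,"wx":0,"wy":0,"wz":0.003}]'; python3 h.py .4208 .3353 .0998 0; python3 -m creep '[{"dx":0,"dy":0,"dz":0,"wx":0,"wy":0,"wz":0},{"dx":0,"dy":0,"dz":0,"wx":0,"wy":0,"wz":0},{"dx":0,"dy":0,"dz":0,"wx":0,"wy":0,"wz":0},{"dx":0,"dy":0,"dz":0,"wx":0,"wy":0,"wz":0},{"dx":0,"dy":0,"dz":0,"wx":0,"wy":0,"wz":0},{"dx":0,"dy":0,"dz":0,"wx":0,"wy":0,"wz":0}]' -1 40; python3 h.py .4208 .3353 .0998 0; python3 -m creep '[{"dx":0,"dy":0,"dz":-35,"wx":0,"wy":0,"wz":0},{"dx":0,"dy":0,"dz":-70,"wx":0,"wy":0,"wz":0},{"dx":0,"dy":0,"dz":-105,"wx":0,"wy":0,"wz":0},{"dx":0,"dy":0,"dz":-140,"wx":0,"wy":0,"wz":0},{"dx":0,"dy":0,"dz":-150,"wx":0,"wy":0,"wz":0},{"dx":0,"dy":0,"dz":-150,"wx":0,"wy":0,"wz":0}]'; python3 h.py .651 .0153 .25 5.4
```

```text
clock: 20.43
position: [0.4219, 0.3346, 0.2719]
orientation: [0.708, 0.706, 0.001, 0.0]
wrist_force: [-0.2, -0.1, 0.1]
opening: 0.0457
grip_force: 0.0
t 20.43 gp [0.422  0.3347 0.0999] psi -0.21 F [-0.2 -0.1  0.1] op 0.0457 gf 0.0 q6 0.56
d [ 0.7 -1.1  0.1] w [ 0.001 -0.001 -0.004] rows>= 0.0
clock: 20.93
position: [0.4211, 0.335, 0.2715]
orientation: [0.708, 0.706, 0.0, 0.0]
wrist_force: [-0.6, -1.4, 7.7]
opening: 0.0176
grip_force: 40.0
t 20.93 gp [0.4212 0.335  0.0995] psi -0.14 F [-0.6 -1.4  7.7] op 0.0176 gf 40.0 q6 0.56
d [ 0.3 -0.3 -0.3] w [ 0.001 -0.    -0.002] rows>= 0.0
clock: 21.43
position: [0.4213, 0.3351, 0.4236]
orientation: [0.708, 0.706, 0.002, 0.001]
wrist_force: [-0.0, 0.3, -3.4]
opening: 0.018
grip_force: 40.0
t 21.43 gp [0.422  0.3356 0.2516] psi -0.15 F [-0.   0.3 -3.4] op 0.018 gf 40.0 q6 0.56
d [-319.2  230.5    1.7] w [ 0.004 -0.002 -0.097] rows>= 9.4
```

```bash
python3 -m creep '[{"dx":-319,"dy":230,"dz":0,"wx":0,"wy":0,"wz":-0.097},{"dx":-319,"dy":230,"dz":0,"wx":0,"wy":0,"wz":-0.097},{"dx":-319,"dy":230,"dz":0,"wx":0,"wy":0,"wz":-0.097},{"dx":-319,"dy":230,"dz":0,"wx":0,"wy":0,"wz":-0.097},{"dx":-319,"dy":230,"dz":0,"wx":0,"wy":0,"wz":-0.097},{"dx":-319,"dy":230,"dz":0,"wx":0,"wy":0,"wz":-0.097},{"dx":-319,"dy":230,"dz":0,"wx":0,"wy":0,"wz":-0.097},{"dx":-319,"dy":230,"dz":0,"wx":0,"wy":0,"wz":-0.097},{"dx":-319,"dy":230,"dz":0,"wx":0,"wy":0,"wz":-0.097},{"dx":-319,"dy":230,"dz":0,"wx":0,"wy":0,"wz":-0.097}]';python3 -m creep '[{"dx":0,"dy":0,"dz":0,"wx":0,"wy":0,"wz":0},{"dx":0,"dy":0,"dz":0,"wx":0,"wy":0,"wz":0},{"dx":0,"dy":0,"dz":0,"wx":0,"wy":0,"wz":0}]'; python3 - <<'E'
from h import *
where(); go(.6505,.014,.16,5.3)
b=load('t5'); g=cv2.cvtColor(b['frame'],cv2.COLOR_RGB2GRAY)
# plinth/kerb inner floor: fit dark ring edges -> world rect at z=.042 using white plinth top boundary
m=np.zeros_like(g); m[110:190,255:352]=(g[110:190,255:352]<185)
k,L,s,c=cv2.connectedComponentsWithStats(m)
for i in range(1,k):
    if s[i,4]>800:
        v,u=np.where(L==i); print(s[i],g[145,285:300])
        if s[i,2]<85: print(rect(np.array([atz(b,x,y,.04) for x,y in zip(u,v)])))
print(g[150,258:285], g[110:190,300])
E
```

```text
clock: 22.27
position: [0.652, 0.011, 0.418]
orientation: [0.674, 0.739, -0.001, -0.001]
wrist_force: [0.3, -0.0, -2.9]
opening: 0.0177
grip_force: 40.0
clock: 22.52
position: [0.6496, 0.0156, 0.419]
orientation: [0.673, 0.74, -0.001, -0.001]
wrist_force: [-0.5, 0.6, -3.5]
opening: 0.0179
grip_force: 40.0
t 22.52 gp [0.6491 0.0157 0.247 ] psi 5.4 F [-0.5  0.6 -3.5] op 0.0179 gf 40.0 q6 -0.16
d [-1.8  1.  87. ] w [-0.003 -0.001  0.002] rows>= 2.1
[ 255  110   97   80 2524] [229 231 229 230 231 231 229 230 229 229 228 207 146 153 155]
[ 267  121   76   56 3116] [229 231 229 230 231 231 229 230 229 229 228 207 146 153 155]
(array([649.5,  12. ]), array([135.7, 193.9]), 5.69)
[ 68  69  70  71  68  72 134 229 230 230 221 136  60  70 113 154 153 151
 153 151 152 153 153 155 182 229 231] [ 76  78  78  72  75  76  79  74  73 193 230 230 230 229 214 139  61  68
 127 153 156 152 153 151 154 156 152 153 151 154 153 151 152 155 151 154
 152 132 116 109 102 102 105 105 102 106 105 102 101 104 112 142 154 156
 153 152 157 155 154 153 156 128  89  81 161 219 230 229 230 229 192 111
  69  72  73  76  74  73  74  75]
```

```bash
python3 -m creep '[{"dx":-2,"dy":0.5,"dz":35,"wx":0,"wy":0,"wz":-0.002},{"dx":-2,"dy":0.5,"dz":65,"wx":0,"wy":0,"wz":-0.002},{"dx":-2,"dy":0.5,"dz":82,"wx":0,"wy":0,"wz":-0.002},{"dx":-2,"dy":0.5,"dz":90,"wx":0,"wy":0,"wz":-0.002},{"dx":-2,"dy":0.5,"dz":90,"wx":0,"wy":0,"wz":-0.002},{"dx":-2,"dy":0.5,"dz":90,"wx":0,"wy":0,"wz":-0.002},{"dx":-2,"dy":0.5,"dz":90,"wx":0,"wy":0,"wz":-0.002}]'; python3 h.py .65 .0143 .1295 5.5
```

```text
clock: 23.1
position: [0.6511, 0.0137, 0.3324]
orientation: [0.672, 0.74, 0.001, 0.001]
wrist_force: [-0.3, 0.2, -4.2]
opening: 0.0173
grip_force: 40.0
t 23.1 gp [0.6515 0.0137 0.1604] psi 5.55 F [-0.3  0.2 -4.2] op 0.0173 gf 40.0 q6 -0.17
d [ 0.7 -1.1 30.9] w [0.002 0.    0.001] rows>= 0.7
```

```bash
python3 -m creep '[{"dx":0,"dy":-1,"dz":6,"wx":0,"wy":0,"wz":0},{"dx":0,"dy":-1,"dz":12,"wx":0,"wy":0,"wz":0},{"dx":0,"dy":-1,"dz":18,"wx":0,"wy":0,"wz":0},{"dx":0,"dy":-1,"dz":22,"wx":0,"wy":0,"wz":0},{"dx":0,"dy":-1,"dz":26,"wx":0,"wy":0,"wz":0},{"dx":0,"dy":-1,"dz":28,"wx":0,"wy":0,"wz":0},{"dx":0,"dy":-1,"dz":30,"wx":0,"wy":0,"wz":0},{"dx":0,"dy":-1,"dz":30,"wx":0,"wy":0,"wz":0},{"dx":0,"dy":-1,"dz":30,"wx":0,"wy":0,"wz":0}]'; python3 h.py .65 .0143 .1295 5.5
```

```text
clock: 23.85
position: [0.6498, 0.0132, 0.3015]
orientation: [0.672, 0.74, 0.0, 0.0]
wrist_force: [-3.6, 0.8, 5.5]
opening: 0.0174
grip_force: 40.0
t 23.85 gp [0.6498 0.0132 0.1295] psi 5.51 F [-3.6  0.8  5.5] op 0.0174 gf 40.0 q6 -0.17
d [ 1.1  0.3 -0. ] w [0. 0. 0.] rows>= 0.0
```

Seated at z 0.1295 with light contact. I'll release, rise, and check from a clear position on the way to the key.

```bash
python3 -m creep '[{"dx":0,"dy":0,"dz":0,"wx":0,"wy":0,"wz":0},{"dx":0,"dy":0,"dz":0,"wx":0,"wy":0,"wz":0},{"dx":0,"dy":0,"dz":0,"wx":0,"wy":0,"wz":0},{"dx":0,"dy":0,"dz":-20,"wx":0,"wy":0,"wz":0},{"dx":0,"dy":0,"dz":-50,"wx":0,"wy":0,"wz":0},{"dx":0,"dy":0,"dz":-80,"wx":0,"wy":0,"wz":0},{"dx":0,"dy":0,"dz":-80,"wx":0,"wy":0,"wz":0}]' 0; python3 h.py .50 -.20 .21 5.5
```

```text
clock: 24.43
position: [0.6511, 0.0131, 0.3868]
orientation: [0.672, 0.74, 0.003, 0.003]
wrist_force: [0.5, 0.9, 0.7]
opening: 0.045
grip_force: 0.0
t 24.43 gp [0.6525 0.013  0.2148] psi 5.52 F [0.5 0.9 0.7] op 0.045 gf 0.0 q6 -0.17
d [-197.6 -170.9    3.7] w [0.008 0.001 0.   ] rows>= 6.3
```

```bash
python3 -m creep '[{"dx":-198,"dy":-171,"dz":4,"wx":0,"wy":0,"wz":0},{"dx":-198,"dy":-171,"dz":4,"wx":0,"wy":0,"wz":0},{"dx":-198,"dy":-171,"dz":4,"wx":0,"wy":0,"wz":0},{"dx":-198,"dy":-171,"dz":4,"wx":0,"wy":0,"wz":0},{"dx":-198,"dy":-171,"dz":4,"wx":0,"wy":0,"wz":0},{"dx":-198,"dy":-171,"dz":4,"wx":0,"wy":0,"wz":0},{"dx":-198,"dy":-171,"dz":4,"wx":0,"wy":0,"wz":0},{"dx":-198,"dy":-171,"dz":4,"wx":0,"wy":0,"wz":0}]' -1 20; python3 - <<'E'
from h import *
where();shot('t6','top');shot('s6','scene')
im=cv2.imread('pics/t6.png')[90:290,200:500]
im=cv2.resize(im,None,fx=2,fy=2,interpolation=cv2.INTER_CUBIC)
i2=cv2.resize(cv2.imread('pics/s6.png')[160:300,220:420],None,fx=2,fy=2,interpolation=cv2.INTER_CUBIC)
o=np.zeros((600,800,3),np.uint8);o[:400,:600]=im;o[320:600,400:800]=i2
cv2.imwrite('pics/c6.png',o)
for n in('s6','t6'):
    P=cloud(load(n)); print(n)
    for k,x,y,z in [('handle',(.6,.7),(-.06,.09),(.122,.15)),('key',(.6,.7),(-.2,-.12),(.083,.1)),('hoodflat',(.6,.70),(-.07,-.04),(.09,.12)),('hoodflat2',(.6,.70),(.07,.1),(.09,.12))]:
        Q=sel(P,x,y,z); 
        if len(Q)>4: print(k,len(Q),np.median(Q,0).round(4),*rect(Q))
go(.65,-.1654,.12,5.5)
E
```

```text
clock: 25.1
position: [0.4971, -0.2027, 0.377]
orientation: [0.674, 0.739, -0.0, 0.0]
wrist_force: [1.7, -0.3, 0.2]
opening: 0.0004
grip_force: 0.0
t 25.1 gp [ 0.4971 -0.2028  0.205 ] psi 5.32 F [ 1.7 -0.3  0.2] op 0.0004 gf 0.0 q6 -0.59
s6
handle 135 [0.6524 0.008  0.1334] [651.7  10.8] [20.  90.2] 7.1
key 79 [ 0.6506 -0.1657  0.0899] [ 649.3 -164.9] [31.2 35.1] 68.93
hoodflat 220 [ 0.6492 -0.0553  0.104 ] [649.9 -55. ] [29.8 99.3] 89.64
hoodflat2 182 [0.6526 0.0851 0.1041] [649.6  85.2] [29.5 98.7] 89.81
t6
handle 261 [0.6483 0.0119 0.1355] [648.8  11.4] [18.5 89.9] 5.35
key 134 [ 0.6485 -0.165   0.0931] [ 648.5 -165.1] [32.3 35.4] 81.76
hoodflat 437 [ 0.6496 -0.0549  0.106 ] [650. -55.] [100.   29.7] 0.24
hoodflat2 441 [0.649  0.085  0.1059] [650.6  85.1] [29.6 98.9] 89.07
d [ 20.6 153.8  85.1] w [ 0.001  0.    -0.001] rows>= 4.2
```

View pics/c6.png

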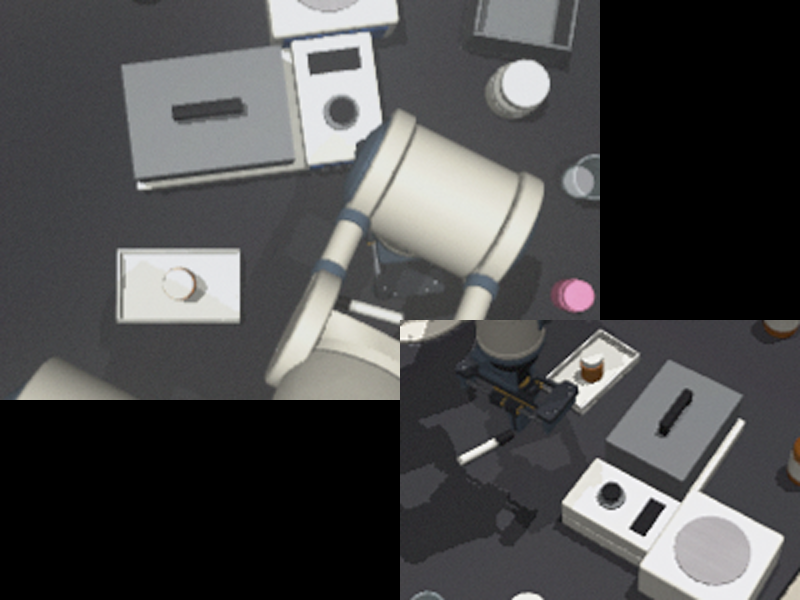

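c6 shows the hood flat and square over the chamber, top at 0.105 on both sides. The key is clear at (342,112). I'll move above the key.

```bash
python3 -m creep '[{"dx":21,"dy":154,"dz":0,"wx":0,"wy":0,"wz":0},{"dx":21,"dy":154,"dz":0,"wx":0,"wy":0,"wz":0},{"dx":21,"dy":154,"dz":0,"wx":0,"wy":0,"wz":0},{"dx":21,"dy":154,"dz":0,"wx":0,"wy":0,"wz":0},{"dx":21,"dy":154,"dz":30,"wx":0,"wy":0,"wz":0},{"dx":21,"dy":154,"dz":60,"wx":0,"wy":0,"wz":0},{"dx":21,"dy":154,"dz":80,"wx":0,"wy":0,"wz":0},{"dx":21,"dy":154,"dz":80,"wx":0,"wy":0,"wz":0},{"dx":21,"dy":154,"dz":80,"wx":0,"wy":0,"wz":0},{"dx":21,"dy":154,"dz":80,"wx":0,"wy":0,"wz":0}]'; python3 h.py .65 -.1654 .111 5.5
```

```text
clock: 26.03
position: [0.6507, -0.164, 0.2983]
orientation: [0.672, 0.741, 0.0, 0.001]
wrist_force: [-0.3, -0.0, -0.0]
opening: 0.0004
grip_force: 0.0
t 26.03 gp [ 0.651  -0.1641  0.1263] psi 5.57 F [-0.3 -0.  -0. ] op 0.0004 gf 0.0 q6 -0.43
d [-1.3 -0.9 15.3] w [0.002 0.001 0.001] rows>= 0.4
```

```bash
python3 -m creep '[{"dx":-1,"dy":-1,"dz":5,"wx":0,"wy":0,"wz":0},{"dx":-1,"dy":-1,"dz":9,"wx":0,"wy":0,"wz":0},{"dx":-1,"dy":-1,"dz":12,"wx":0,"wy":0,"wz":0},{"dx":-1,"dy":-1,"dz":13,"wx":0,"wy":0,"wz":0},{"dx":-1,"dy":-1,"dz":13,"wx":0,"wy":0,"wz":0},{"dx":-1,"dy":-1,"dz":13,"wx":0,"wy":0,"wz":0}]'; for i in 1; do python3 h.py .65 -.1654 .111 5.5; done; python3 -m creep '[{"dx":0,"dy":0,"dz":2,"wx":0,"wy":0,"wz":0},{"dx":0,"dy":0,"dz":4,"wx":0,"wy":0,"wz":0},{"dx":0,"dy":0,"dz":5,"wx":0,"wy":0,"wz":0},{"dx":0,"dy":0,"dz":5,"wx":0,"wy":0,"wz":0}]'; python3 h.py .65 -.1654 .105 5.5
```

```text
clock: 26.53
position: [0.649, -0.1658, 0.2841]
orientation: [0.672, 0.74, 0.0, 0.0]
wrist_force: [-0.3, 0.1, -0.1]
opening: 0.0004
grip_force: 0.0
t 26.53 gp [ 0.6491 -0.1658  0.1121] psi 5.51 F [-0.3  0.1 -0.1] op 0.0004 gf 0.0 q6 -0.44
d [0.3 1.  1.1] w [0. 0. 0.] rows>= 0.0
clock: 26.87
position: [0.6492, -0.1658, 0.2789]
orientation: [0.672, 0.74, 0.0, 0.0]
wrist_force: [0.9, -0.1, 2.8]
opening: 0.0002
grip_force: 1.4
t 26.87 gp [ 0.6492 -0.1658  0.1069] psi 5.51 F [ 0.9 -0.1  2.8] op 0.0002 gf 1.4 q6 -0.44
d [0.3 0.9 1.9] w [0. 0. 0.] rows>= 0.1
```

```bash
python3 -m creep '[{"dx":0,"dy":0,"dz":1,"wx":0,"wy":0,"wz":0},{"dx":0,"dy":0,"dz":1.8,"wx":0,"wy":0,"wz":0},{"dx":0,"dy":0,"dz":1.8,"wx":0,"wy":0,"wz":0}]'; python3 h.py .65 -.1654 .105 5.5
```

```text
clock: 27.12
position: [0.6491, -0.1658, 0.2772]
orientation: [0.672, 0.74, 0.0, 0.0]
wrist_force: [2.0, -0.9, 3.2]
opening: 0.0002
grip_force: 1.7
t 27.12 gp [ 0.6492 -0.1658  0.1052] psi 5.51 F [ 2.  -0.9  3.2] op 0.0002 gf 1.7 q6 -0.44
d [0.3 0.9 0.2] w [0. 0. 0.] rows>= 0.0
```

```bash
python3 -m creep '[{"dx":0,"dy":0,"dz":0.3,"wx":0,"wy":0,"wz":0},{"dx":0,"dy":0,"dz":0.5,"wx":0,"wy":0,"wz":0},{"dx":0,"dy":0,"dz":0.5,"wx":0,"wy":0,"wz":0}]'; python3 h.py .65 -.1654 .105 5.5
```

```text
clock: 27.37
position: [0.6491, -0.1657, 0.277]
orientation: [0.672, 0.74, 0.0, 0.0]
wrist_force: [1.3, -1.1, 6.6]
opening: 0.0001
grip_force: 3.3
t 27.37 gp [ 0.6492 -0.1658  0.105 ] psi 5.52 F [ 1.3 -1.1  6.6] op 0.0001 gf 3.3 q6 -0.44
d [0.3 0.9 0. ] w [0.001 0.    0.   ] rows>= 0.0
```

At the click with 6.6 N (between 3.5 and 9). Hold.

```bash
Z='' ; python3 -m creep '[{"dx":0,"dy":0,"dz":0,"wx":0,"wy":0,"wz":0},{"dx":0,"dy":0,"dz":0,"wx":0,"wy":0,"wz":0},{"dx":0,"dy":0,"dz":0,"wx":0,"wy":0,"wz":0},{"dx":0,"dy":0,"dz":0,"wx":0,"wy":0,"wz":0},{"dx":0,"dy":0,"dz":0,"wx":0,"wy":0,"wz":0},{"dx":0,"dy":0,"dz":0,"wx":0,"wy":0,"wz":0},{"dx":0,"dy":0,"dz":0,"wx":0,"wy":0,"wz":0},{"dx":0,"dy":0,"dz":0,"wx":0,"wy":0,"wz":0}]' | grep -E 'clock|pos|wrist'
```

```text
clock: 28.03
position: [0.6491, -0.1658, 0.2771]
wrist_force: [-0.1, -1.1, 6.6]
```

```bash
python3 -m creep '[{"dx":0,"dy":0,"dz":0,"wx":0,"wy":0,"wz":0},{"dx":0,"dy":0,"dz":0,"wx":0,"wy":0,"wz":0},{"dx":0,"dy":0,"dz":0,"wx":0,"wy":0,"wz":0},{"dx":0,"dy":0,"dz":0,"wx":0,"wy":0,"wz":0},{"dx":0,"dy":0,"dz":0,"wx":0,"wy":0,"wz":0},{"dx":0,"dy":0,"dz":0,"wx":0,"wy":0,"wz":0},{"dx":0,"dy":0,"dz":0,"wx":0,"wy":0,"wz":0},{"dx":0,"dy":0,"dz":0,"wx":0,"wy":0,"wz":0},{"dx":0,"dy":0,"dz":0,"wx":0,"wy":0,"wz":0},{"dx":0,"dy":0,"dz":0,"wx":0,"wy":0,"wz":0}]' | grep -E 'clock|pos|wrist'; python3 -m creep '[{"dx":0,"dy":0,"dz":0,"wx":0,"wy":0,"wz":0},{"dx":0,"dy":0,"dz":0,"wx":0,"wy":0,"wz":0},{"dx":0,"dy":0,"dz":0,"wx":0,"wy":0,"wz":0},{"dx":0,"dy":0,"dz":0,"wx":0,"wy":0,"wz":0},{"dx":0,"dy":0,"dz":0,"wx":0,"wy":0,"wz":0},{"dx":0,"dy":0,"dz":0,"wx":0,"wy":0,"wz":0},{"dx":0,"dy":0,"dz":0,"wx":0,"wy":0,"wz":0},{"dx":0,"dy":0,"dz":0,"wx":0,"wy":0,"wz":0}]' | grep -E 'clock|pos|wrist'
```

```text
clock: 28.87
position: [0.6491, -0.1658, 0.2771]
wrist_force: [1.1, -0.4, 5.9]
clock: 29.53
position: [0.6491, -0.1658, 0.277]
wrist_force: [0.7, -0.6, 7.0]
```

```bash
python3 -m creep '[{"dx":0,"dy":0,"dz":0,"wx":0,"wy":0,"wz":0},{"dx":0,"dy":0,"dz":0,"wx":0,"wy":0,"wz":0},{"dx":0,"dy":0,"dz":2,"wx":0,"wy":0,"wz":0},{"dx":0,"dy":0,"dz":4,"wx":0,"wy":0,"wz":0},{"dx":0,"dy":0,"dz":6,"wx":0,"wy":0,"wz":0},{"dx":0,"dy":0,"dz":6.5,"wx":0,"wy":0,"wz":0},{"dx":0,"dy":0,"dz":6.5,"wx":0,"wy":0,"wz":0}]' | grep -E 'clock|pos|wrist'
```

```text
clock: 30.12
position: [0.6491, -0.1658, 0.2717]
wrist_force: [-4.9, 0.8, 22.3]
```

Fully down at 22 N. I'll hold just over a second, then release.

```bash
python3 -m creep '[{"dx":0,"dy":0,"dz":0,"wx":0,"wy":0,"wz":0},{"dx":0,"dy":0,"dz":0,"wx":0,"wy":0,"wz":0},{"dx":0,"dy":0,"dz":0,"wx":0,"wy":0,"wz":0},{"dx":0,"dy":0,"dz":0,"wx":0,"wy":0,"wz":0},{"dx":0,"dy":0,"dz":0,"wx":0,"wy":0,"wz":0},{"dx":0,"dy":0,"dz":0,"wx":0,"wy":0,"wz":0},{"dx":0,"dy":0,"dz":0,"wx":0,"wy":0,"wz":0},{"dx":0,"dy":0,"dz":0,"wx":0,"wy":0,"wz":0},{"dx":0,"dy":0,"dz":0,"wx":0,"wy":0,"wz":0},{"dx":0,"dy":0,"dz":0,"wx":0,"wy":0,"wz":0}]' | grep -E 'clock|pos|wrist'; python3 -m creep '[{"dx":0,"dy":0,"dz":0,"wx":0,"wy":0,"wz":0},{"dx":0,"dy":0,"dz":0,"wx":0,"wy":0,"wz":0},{"dx":0,"dy":0,"dz":0,"wx":0,"wy":0,"wz":0},{"dx":0,"dy":0,"dz":-10,"wx":0,"wy":0,"wz":0},{"dx":0,"dy":0,"dz":-30,"wx":0,"wy":0,"wz":0},{"dx":0,"dy":0,"dz":-65,"wx":0,"wy":0,"wz":0},{"dx":0,"dy":0,"dz":-100,"wx":0,"wy":0,"wz":0},{"dx":0,"dy":0,"dz":-120,"wx":0,"wy":0,"wz":0},{"dx":0,"dy":0,"dz":-120,"wx":0,"wy":0,"wz":0}]' | grep -E 'clock|pos|wrist'; python3 -m creep '[{"dx":160,"dy":-150,"dz":0,"wx":0,"wy":0,"wz":0},{"dx":160,"dy":-150,"dz":0,"wx":0,"wy":0,"wz":0},{"dx":160,"dy":-150,"dz":0,"wx":0,"wy":0,"wz":0},{"dx":160,"dy":-150,"dz":0,"wx":0,"wy":0,"wz":0},{"dx":160,"dy":-150,"dz":0,"wx":0,"wy":0,"wz":0},{"dx":160,"dy":-150,"dz":0,"wx":0,"wy":0,"wz":0},{"dx":160,"dy":-150,"dz":0,"wx":0,"wy":0,"wz":0}]'; python3 - <<'E'
from h import *
where();shot('t7','top');shot('s7','scene')
for n in('s7','t7'):
    P=cloud(load(n)); print(n)
    for k,x,y,z in [('handle',(.6,.7),(-.06,.09),(.122,.15)),('key',(.6,.7),(-.2,-.12),(.083,.1)),('used',(.37,.48),(0,.12),(.045,.08))]:
        Q=sel(P,x,y,z); 
        if len(Q)>4: print(k,len(Q),np.median(Q,0).round(4),*rect(Q))
E
```

```text
clock: 30.95
position: [0.6491, -0.1657, 0.2718]
wrist_force: [-4.2, 1.5, 23.6]
clock: 31.7
position: [0.6496, -0.1658, 0.395]
wrist_force: [0.2, -0.1, 0.3]
clock: 32.28
position: [0.4816, -0.0189, 0.3897]
orientation: [0.672, 0.741, -0.001, -0.001]
wrist_force: [0.9, -0.1, -0.3]
opening: 0.0002
grip_force: 0.0
t 32.28 gp [ 0.4811 -0.0188  0.2177] psi 5.62 F [ 0.9 -0.1 -0.3] op 0.0002 gf 0.0 q6 -0.26
s7
handle 133 [0.6525 0.0066 0.1332] [652.3  11. ] [20.4 90.9] 7.73
key 80 [ 0.6512 -0.166   0.0908] [ 650.9 -165.1] [32.9 30.3] 30.71
used 87 [0.4316 0.0541 0.0576] [430.6  56.3] [38.4 39.6] 55.63
t7
handle 261 [0.6481 0.0118 0.1351] [648.8  11.3] [18.7 89.7] 5.18
key 129 [ 0.6484 -0.1651  0.0933] [ 648.6 -164.9] [32.2 31.7] 32.43
used 147 [0.423  0.058  0.0605] [420.6  57.6] [38.7 31.4] 80.62
```

View pics/s7.png

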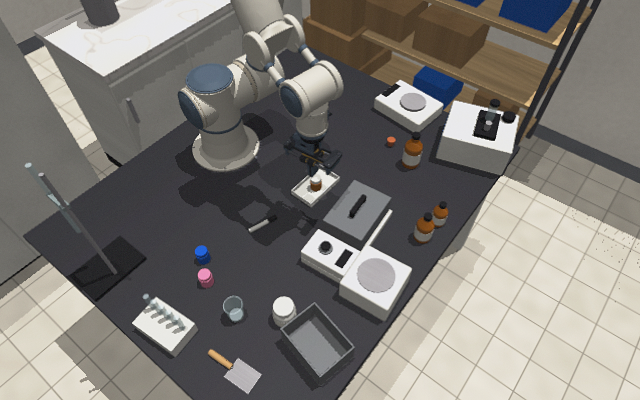

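s7 shows the hood on at (357,208), the key back up at (326,246), the measured jar in the tray at (316,183), and the other things unmoved. The arm is clear, so I'm handing in.

```bash
python3 -c "
from plant import bot
print(bot.sign_off())"
```

```text
the job is handed in; nothing more can be done
None
```

The job is done and handed in at about 32 s: the one measured jar is in the tray, both fresh jars stand in the chamber under the hood, and the key was held at its first click for over 2 s, pressed fully for over 1 s and released; one fresh jar got knocked about 3 cm inside the chamber but stayed upright within the kerb.

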